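# Balance a specimen jar on the laboratory beam balance

## Robot

A 6-joint arm with a two-finger parallel gripper is mounted at the origin on the work surface. World frame = base frame: x ahead of the robot, y to its left, z up, the work surface at z = 0. Lengths are in m, angles in rad, forces in N, time in s.
With the tool pointing down it reaches from about 0.35 to 0.725 m from the base axis. Payload 4.3 kg.
Tool frame: the origin (TCP) lies on the centre line of the jaws, within the pads' length; the fingertips stand arm.tip_extent ahead of it and the grasp point (between the pads) is the TCP (arm.tip_extent is the distance from the TCP to the fingertips, in m); x points along the fingers, z is the direction in which the jaws open and shut, and the axes are right-handed (so a half turn about x gives the same grasp; the last joint's range is limited). The gripper opens to 85 mm and grips with 20 to 120 N. Pads are 22 mm wide; open, the fingers measure 114 mm over their backs; the gripper's body (76 mm by 85 mm) begins 54 mm behind the grasp point. The pads swing forward as they close: fully open they stand 13 mm farther back than shut.
Start: joints at [-1.211, 0.377, 0.081, 1.274, 0, 1.46], TCP at [0.26, -0.513, 0.25] pointing down, gripper open.
Joint ranges: [-2.72, 2.72], [-0.84, 1.66], [-1.02, 1.22], [-1.77, 2.12], [-1.37, 1.28], [-3.14, 3.14]. Speed limits (rad/s): [2.57, 2.57, 3.14, 3.14, 3.14, 3.14].

## Interface

Orientations are given as a rotation vector (axis times angle).
In Python, from workcell import state, cams, job, nets, arm gives the robot as it stands.
- The arm moves only by the tool servo_tool, never from a script. Its arguments are lists of equal length, an entry for each row: "offset": the shift along the world's x, y, z in cm, a list of three; "rotation": the turn, a rotation vector about the world's x, y, z in degrees, a list of three. In form: {"offset": [[tx, ty, tz], ...], "rotation": [[wx, wy, wz], ...]}. A call has exactly 5 rows; each row shifts and turns the pose as measured when the row begins; what a row does not reach is not made up. A row lasts 1/8 s, in which the tool goes at most 62.5 mm and 10.7 degrees, less where a joint would pass 70% of its speed; a pose out of reach is approached as far as the arm can. A call with a gripper value outside its range is refused whole. "jaw" is the opening in per cent of the stroke, from 0 (shut) to 100 (fully open), set as the call begins (left out, the last holds). The fingers move at their own pace and stop on an object; "force" is the grip in N (left out, the last holds). Time passes only in rows, so rows that do not move let the fingers close, or fill a call up. It gives the time, the measured TCP pose, the force and the opening at its end, in the units of the state.
- state(): the state, without advancing time (a new reading comes with each control period).
- cams.snapshot(name): name is "scene" or "top" or "wrist"; returns the picture (400x640x3 uint8, blue, green, red); there is no depth.
- cams.camera_params(name): a dict with "fx", "fy", "cx", "cy" (pixels), "k1" (the pictures are not rectified: a ray, as slopes to the right and down, at radius r is drawn at 1 + k1 r^2 times it, then the intrinsics apply), "rvec" (rotation vector, rad) and "tvec" (3), from world to camera coordinates, as OpenCV has them. Camera axes: x right, y down, z forward; pixel columns grow to the right and rows downward; lengths in m; the calibration is good to about 2 mm. A picture is of the moment at which its call begins: read the wrist's pose just before it. camera_params takes no time and is no camera call; for the wrist camera it gives the pose at the moment of the call.
- job.finish_job(): hands the job in, once; it reports no verdict.
Trained networks look in the newest picture that a camera, given by its name, has taken for a name from the list of things; names that differ only in an ending like _2 or _b are one class to them, and where a whole thing is asked for, a point or a joint stands for the part that bears it (a point fixed in the world has none). Each returns a list of dicts, best first, with "p" (0 to 1); they miss things now and then, are a little off and sometimes report something else, mostly with a low value. They report only what shows in the picture. A call takes as long as a camera call. They do not tell look-alikes from the thing itself.
- nets.spot_in(thing, camera): "centre" ([row, column] as shares, 0 to 1, of the picture: columns of its width, rows of its height, amid what is visible of it).
- nets.masks_of(thing, camera): "pixels" (400x640 bool, what is visible of it) and "centre" ([row, column] as shares, 0 to 1, of the picture: columns of its width, rows of its height, amid what is visible of it).
- nets.place_of(thing, camera): "centre" ([row, column] as shares, 0 to 1, of the picture: columns of its width, rows of its height: a listed point, or the origin of a listed thing).
The state is a dict: "time": time; "joints": joint angles; "joint_velocities": joint speeds; "joint_efforts": joint torques, N m; "ee_pos": TCP position; "tool_rot": TCP orientation; "ft_force": force on the tool from outside, world axes, zero at the start; "moment": the same for the moment, N m; "finger_gap": opening from 0.0 (shut) to 1.0 (fully open).
Only numpy, scipy, OpenCV 4.12 (cv2) and the standard library are available. Lean on these libraries where they do the work, as an engineer would, in place of code of your own. Each camera call takes 0.05 s, during which the arm holds its last target.

## Task

Weigh the blue-lidded specimen jar: lift it out of the rack, stand it on the green mat and let go, then take it again by its narrow ends and set it squarely in the hanging cradle of the beam balance. Then slide the brass poise along the beam until the released beam comes to rest level, with its red pointer on the red index mark, and leave it so. Keep the jar upright and leave the other jars, the bottle and the beaker where they stand.

Things in the scene. Friction and masses are not known exactly. Their poses are not given: they have to be found in the camera images.
- jar_center (a point): Centre of the loose specimen jar with the BLUE lid: an upright rectangular block, 62 mm along its x, 34 mm along its y, 100 mm tall (lid = top 22 mm, same width); this point is half-way up, 50 mm above its underside. Mass 0.26 to 0.46 kg, unknown. It starts in one of the three rack slots.
- jar_white_center (a point): Centre (half-way up) of the same kind of jar with a WHITE lid, 62 x 34 x 100 mm, in another rack slot. Leave alone.
- jar_yellow_center (a point): Centre (half-way up) of the same kind of jar with a YELLOW lid, 62 x 34 x 100 mm, in another rack slot. Leave alone.
- rack_floor (a point): Centre of the floor of the fixed jar rack: top of its 6 mm base plate, 86 mm along its x, 246 mm along y. Slots at y = -80, 0, +80 mm; jars stand in them with their length along x, 46 mm free between neighbours. Clear end panels (46 mm wide, inner faces x = +-36.5 mm) rise 100 mm at both ends of each slot, so a jar can be gripped there only across its 34 mm width; 12 mm ribs locate it.
- mat_top (a point): Centre of the top of the fixed green mat, 130 x 130 x 3 mm, lying flat on the bench. Rack and mat may be on either side of the robot's centre line.
- pivot (a point): Beam pivot of the fixed white balance, 130 mm above the bench. Its axes: y along the level beam towards the graduated long arm, x the pivot axis, z up. White cheeks stand at x = +-26 mm, y within 17 mm, to 10 mm above the pivot. The poise rides at y = 60 to 240 mm; the cradle hangs at y = -120 mm. A white index plate with the red level mark stands at y = 306 mm, to 31 mm above the pivot.
- balance: The same balance; origin under the pivot, on the bench. The beam is a bar 14 x 16 mm; its short arm is a fork whose two arms (6 mm wide, 14 mm high, at x = +-31 mm) run from a cross bar at y = -40 to -54 mm to y = -140 mm, at the pivot's height, on both sides of the cradle.
- pointer (a point): Tip of the red pointer at the end of the long arm of the beam, 296 mm from the pivot; when the beam is level it is at the pivot's height.
- cradle_floor (a point): Centre of the top of the floor of the steel cradle, 35 mm above the bench with the beam level; axes as pivot. Side plates (40 mm along y, to 98 mm above the floor) leave 44 mm between them along x; the y ends are open but for 6 mm lips (inner faces y = +-37 mm). The jar goes in from above, its length along y, gripped by its two ends: there is no room for fingers at its sides.
- poise_knob (a point): Point on the poise's upright black knob (20 mm in diameter, 46 mm tall), 50 mm above the beam's centre line, 16 mm below the knob's top, 30 mm above its foot, where a brass block 41 x 34 mm begins. It moves with poise and beam. The poise (0.33 kg) slides along the beam with about 1 N of friction and stays where it is left.
- beam (a joint): Beam angle, rad: 0 = level, positive = long (poise) arm up, negative = down; stops at +-0.07. It settles within about 1 s when nothing touches it. Near level, once loaded, it changes by about 0.0046 rad per mm of poise travel (moving the poise outward lowers the long arm), reaching the stops some 15 mm off balance.
- poise (a joint): Position of the poise along the beam, m: its distance from the pivot is this value + 0.060; range 0 to 0.18, growing outward (away from the cradle). It starts far out; balance lies somewhere between 0.03 and 0.105, depending on the jar's mass.
- jar: The blue-lidded jar itself; origin at the centre of its underside.
- bottle_center (a point): Centre (half-way up) of a loose amber bottle, 56 mm in diameter, 120 mm tall, beyond the index post. Leave alone.
- beaker_center (a point): Centre (half-way up) of a loose glass beaker, rim 68 mm in diameter, 85 mm tall, to the cradle's side. Leave alone.
- cradle_body: The cradle itself; origin on the free hinge on which it hangs in the fork, 95 mm above its floor; it can swing a little (0.25 rad) about x.
Things that resemble listed ones, but are neither listed nor needed, are in the scene too. What is shaped like the part that bears bottle_center but pink is not meant.

How it is judged:
On the way, in this order (a step that is already met when the one before it is completed fails the run):
1. the blue-lidded jar stands upright on the green mat, released (horizontal distance between jar_center and mat_top below 0.065 m and z of jar_center in the frame of mat_top between 0.045 and 0.055 m and angle between jar_center's own z axis and vertical below 0.1 rad and contact force between the fingers and jar below 0.1 N), for 0.2 s.
2. the jar stands in the cradle on its floor, lengthwise between the side plates, released (x of jar_center in the frame of cradle_floor between -0.012 and 0.012 m and y of jar_center in the frame of cradle_floor between -0.016 and 0.016 m and z of jar_center in the frame of cradle_floor between 0.044 and 0.056 m and angle between the y axis of jar_center and the x axis of cradle_floor, either way round below 0.25 rad and contact force between the fingers and jar below 0.1 N), for 0.3 s.
3. the beam is level with the poise released (value of joint beam between -0.02 and 0.02 rad and velocity of joint beam between -0.05 and 0.05 rad/s and contact force between the fingers and anything else below 0.1 N), for 0.3 s.
At the end, for the whole second after the job is handed in: Jar released on the cradle floor, lengthwise between the plates (within 12 mm across, 16 mm along of its centre, tilt < 0.2 rad); beam at rest within 0.02 rad of level, nothing touched; other jars, bottle and beaker upright (< 0.2 rad), within 20 mm of their starts (value of joint beam between -0.02 and 0.02 rad and velocity of joint beam between -0.03 and 0.03 rad/s and x of jar_center in the frame of cradle_floor between -0.012 and 0.012 m and y of jar_center in the frame of cradle_floor between -0.016 and 0.016 m and z of jar_center in the frame of cradle_floor between 0.044 and 0.056 m and angle between the y axis of jar_center and the x axis of cradle_floor, either way round below 0.25 rad and angle between each of jar_center, jar_white_center, jar_yellow_center, bottle_center, beaker_center's own z axis and vertical below 0.2 rad and linear speed of jar below 0.02 m/s and contact force between the fingers and anything else below 0.1 N and contact force between the arm and cradle_body below 0.1 N and distance of each of jar_white_center, jar_yellow_center, bottle_center, beaker_center from where it was at the start of the episode below 0.02 m).
It fails at once if the blue-lidded jar is tipped over (more than 0.5 rad) (angle between jar_center's own z axis and vertical above 0.5 rad).
It fails at once if a bystander (other jar, bottle or beaker) is tipped or pushed more than 40 mm (angle between any of jar_white_center, jar_yellow_center, bottle_center, beaker_center's own z axis and vertical above 0.5 rad or distance of any of jar_white_center, jar_yellow_center, bottle_center, beaker_center from where it was at the start of the episode above 0.04 m).
It also fails if it takes over 72 s, if anything falls off the work surface, if the arm or the gripper's body presses on something with over 40 N, if the wrist force passes 120 N, or if a joint passes its speed limit or range.

## Working session

There is one attempt and no reset: what is moved stays moved. The work goes in short steps, Python scripts to look and compute and a tool call to move; the robot and the scene stay as the last step left them, time stands still between calls to the robot, and variables do not carry over. Pictures are saved under pics/ and viewed, and the job is handed in when it is done.

Besides the shell and the picture viewer there is one more tool, called after "Request:" in YAML: its name, and indented under it one key for each argument. servo_tool: Moves the arm, as the interface text tells. Its arguments: {"type":"object","properties":{"offset":{"type":"array","items":{"type":"array","items":{"type":"number"}}},"rotation":{"type":"array","items":{"type":"array","items":{"type":"number"}}},"jaw":{"type":"number"},"force":{"type":"number"}},"required":["offset","rotation"]}

```bash
mkdir -p pics; ls; python3 - <<'E'
from workcell import state,cams,job,nets,arm
import cv2
print(state()); print([a for a in dir(arm) if a[0]!='_'], arm.tip_extent)
for n in ("scene","top","wrist"):
    print(n,cams.camera_params(n)); cv2.imwrite(f"pics/{n}0.png",cams.snapshot(n))
E
```

```text
pics
{'time': 0.0, 'joints': array([-1.21126288e+00,  3.78056889e-01,  7.96112634e-02,  1.27440443e+00,
       -3.68825282e-05,  1.46050295e+00]), 'joint_velocities': array([-0.00079516,  0.00123482, -0.00059288,  0.00094976, -0.00132901,
       -0.00029663]), 'joint_efforts': array([ 4.57285423e-04, -4.63597047e+01,  2.69880706e+01,  2.07207684e-02,
        6.01095689e-05, -1.86309660e-05]), 'ee_pos': array([ 0.26009768, -0.51210586,  0.2493587 ]), 'tool_rot': array([ 0.85776984,  1.39724091, -0.85575312]), 'ft_force': array([ 0.08331835, -0.13045295,  0.13757204]), 'moment': array([ 0.00892492, -0.01411214, -0.03417696]), 'finger_gap': 1.0023921486117335}
['Unreachable', 'tip_extent'] 0.019
scene {'fx': 509.84581222763234, 'fy': 509.84581222763234, 'cx': 315.81637066232497, 'cy': 205.69589295383793, 'k1': 0.02264147625326333, 'rvec': array([ 2.05559172,  1.41661424, -0.54911097]), 'tvec': array([-0.22068544, -0.28304108,  1.63726204])}
top {'fx': 412.1458127960999, 'fy': 412.1458127960999, 'cx': 324.75250015759843, 'cy': 199.366441432413, 'k1': 0.03679771715798805, 'rvec': array([ 2.17253753, -2.15523582,  0.09827956]), 'tvec': array([0.06082285, 0.55634576, 1.2262412 ])}
wrist {'fx': 318.8453142125173, 'fy': 318.8453142125173, 'cx': 322.6781431969893, 'cy': 200.23150461280082, 'k1': -0.01470063953712732, 'rvec': array([-2.43316194,  1.49148211,  0.24806862]), 'tvec': array([-0.57390795, -0.04062659,  0.38056198])}
```

View pics/scene0.png

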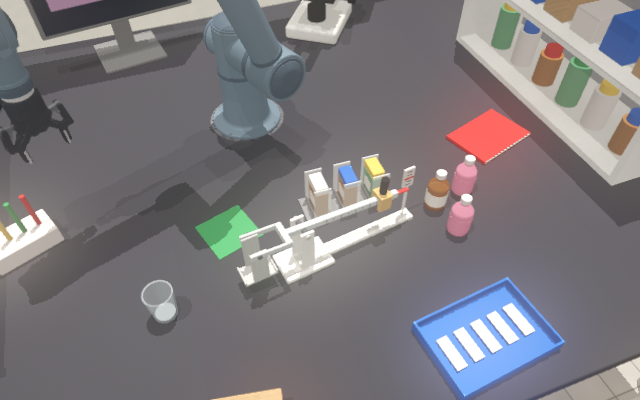

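View pics/top0.png

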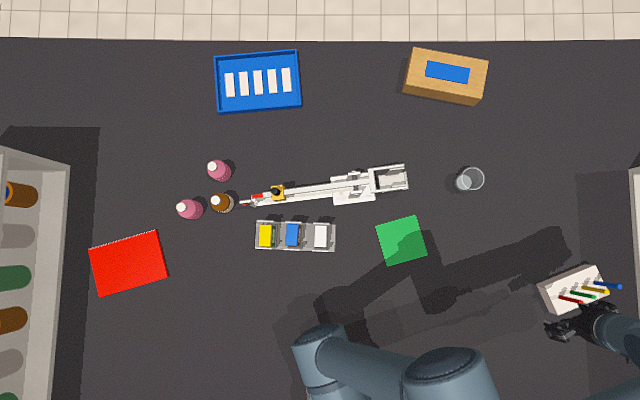

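View pics/wrist0.png

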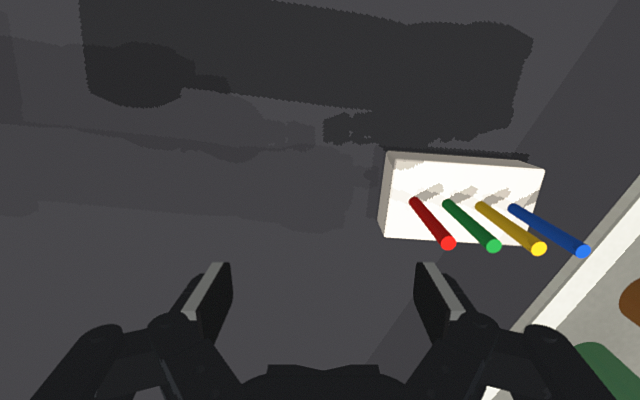

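Candidates for the "blue" target, in top-camera pixels: the blue-lidded jar in the middle slot (293,235), the blue tray (257,81), the blue panel on the wooden box (447,72) and the blue pen (605,286). By description I choose the jar. The pink bottles (218,170) and (189,209) are not the amber one (222,203).

```bash
cat > h.py <<'E'
import numpy as np, cv2
from scipy.optimize import least_squares
from scipy.spatial.transform import Rotation as R
def P(X,c):
    X=np.atleast_2d(X); Rm=R.from_rotvec(c['rvec']).as_matrix()
    q=X@Rm.T+c['tvec']; s=q[:,:2]/q[:,2:]; s=s*(1+c['k1']*(s**2).sum(1,keepdims=True))
    return np.c_[s[:,0]*c['fx']+c['cx'], s[:,1]*c['fy']+c['cy']]
def ray(uv,c):
    s0=np.array([(uv[0]-c['cx'])/c['fx'],(uv[1]-c['cy'])/c['fy']]); s=s0.copy()
    for _ in range(20): s=s0/(1+c['k1']*(s@s))
    Rm=R.from_rotvec(c['rvec']).as_matrix()
    return -Rm.T@c['tvec'], Rm.T@np.r_[s,1]
def onz(uv,c,z):
    o,d=ray(uv,c); return o+d*(z-o[2])/d[2]
def tri(obs):
    f=lambda X: np.concatenate([P(X,c)[0]-uv for uv,c in obs])
    r=least_squares(f,[0.5,0,0.1]); return r.x,np.abs(r.fun).max()
E
python3 - <<'E'
from h import *
from workcell import *
C={n:cams.camera_params(n) for n in("scene","top")}
for n in C: cams.snapshot(n)
for t in ["jar_center","jar_white_center","jar_yellow_center","rack_floor","mat_top","pivot","balance","pointer","cradle_floor","poise_knob","bottle_center","beaker_center","cradle_body"]:
    o=[]
    for n in C:
        r=nets.place_of(t,n)
        print(t,n,[(round(x['p'],2),(np.array(x['centre'])[::-1]*[640,400]).round(1).tolist()) for x in r[:3]])
        if r:o.append((np.array(r[0]['centre'])[::-1]*[640,400],C[n]))
    if len(o)==2: print('   ',[a.round(4) for a in tri(o)])
s=cams.snapshot("scene"); cv2.imwrite("pics/c1.png",cv2.resize(s[130:300,190:430],None,fx=3.3,fy=3.3,interpolation=cv2.INTER_CUBIC))
s=cams.snapshot("top"); cv2.imwrite("pics/c2.png",cv2.resize(s[150:275,200:440],None,fx=3.3,fy=3.3,interpolation=cv2.INTER_CUBIC))
print(state()['time'])
E
```

```text
jar_center scene [(0.86, [347.6, 186.9])]
jar_center top [(0.86, [292.9, 233.1]), (0.26, [222.4, 202.6])]
    [array([0.4518, 0.1569, 0.0601]), np.float64(0.3049)]
jar_white_center scene [(0.89, [315.9, 192.9])]
jar_white_center top [(0.77, [319.8, 239.0])]
    [array([0.4345, 0.0757, 0.051 ]), np.float64(0.9879)]
jar_yellow_center scene [(0.77, [372.6, 178.3])]
jar_yellow_center top [(0.71, [264.7, 234.3]), (0.5, [318.1, 237.0])]
    [array([0.4461, 0.2361, 0.0583]), np.float64(1.6722)]
rack_floor scene [(0.86, [345.9, 199.0])]
rack_floor top []
mat_top scene [(0.59, [229.4, 231.3])]
mat_top top [(0.96, [401.7, 242.3])]
    [array([ 0.4288, -0.1701, -0.007 ]), np.float64(0.984)]
pivot scene [(0.95, [300.7, 225.0])]
pivot top [(0.75, [354.9, 182.9]), (0.32, [393.6, 184.4])]
    [array([ 0.591 , -0.0209,  0.138 ]), np.float64(0.4913)]
balance scene [(0.78, [300.6, 259.7]), (0.35, [229.9, 228.9])]
balance top [(0.83, [352.0, 187.7]), (0.34, [398.6, 243.9])]
    [array([ 0.5934, -0.0239,  0.0074]), np.float64(1.6529)]
pointer scene [(0.56, [231.2, 229.8])]
pointer top []
cradle_floor sc
[... 206 characters left out ...]
348.8, 196.7])]
poise_knob top [(0.47, [276.4, 190.3])]
    [array([0.5637, 0.1934, 0.182 ]), np.float64(0.0805)]
bottle_center scene [(0.96, [438.0, 186.2]), (0.92, [460.4, 212.3]), (0.9, [464.6, 174.3])]
bottle_center top [(0.92, [216.7, 170.3]), (0.91, [221.1, 203.6]), (0.72, [468.1, 179.4])]
    [array([0.6108, 0.3394, 0.1533]), np.float64(8.3947)]
beaker_center scene [(0.93, [162.8, 303.1]), (0.26, [384.0, 184.1])]
beaker_center top [(0.81, [466.8, 177.5]), (0.44, [264.5, 233.5])]
    [array([ 0.6223, -0.3591,  0.05  ]), np.float64(0.218)]
cradle_body scene [(0.92, [252.8, 241.8])]
cradle_body top [(0.67, [397.8, 178.5])]
    [array([ 0.6035, -0.1377,  0.1453]), np.float64(0.0104)]
1.65
```

View pics/c1.png

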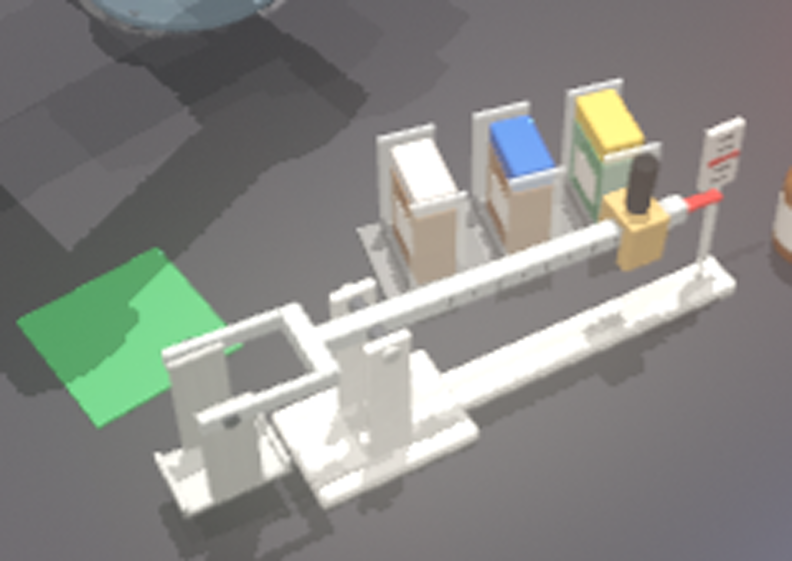

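View pics/c2.png

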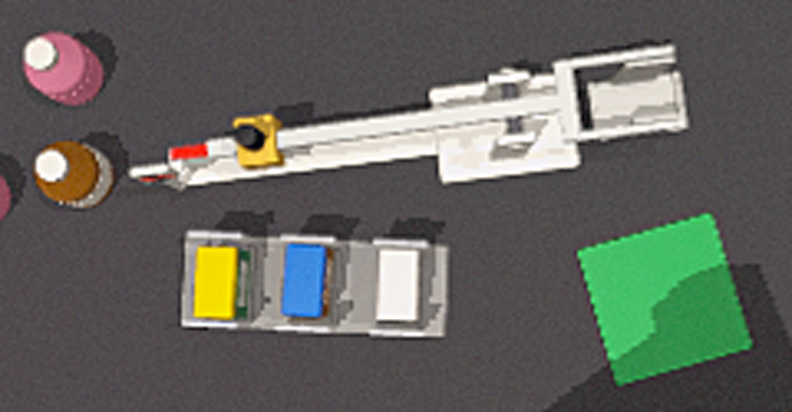

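```bash
python3 - <<'E'
from h import *
from workcell import *
c=cams.camera_params("top"); s=cams.snapshot("top"); hsv=cv2.cvtColor(s,cv2.COLOR_BGR2HSV)
sc=cams.camera_params("scene"); ss=cams.snapshot("scene"); h2=cv2.cvtColor(ss,cv2.COLOR_BGR2HSV)
def fit(img,lo,hi,box,z,cam):
    m=cv2.inRange(img,lo,hi); k=np.zeros_like(m); k[box[1]:box[3],box[0]:box[2]]=1; m=m*k
    ct=max(cv2.findContours(m,cv2.RETR_EXTERNAL,cv2.CHAIN_APPROX_NONE)[0],key=cv2.contourArea).reshape(-1,2)
    w=np.array([onz(p,cam,z)[:2] for p in ct.astype(float)])
    r=cv2.minAreaRect((w*1000).astype(np.float32)); return [np.round(a,1) for a in r]
for nm,lo,hi,b in [("blue",(100,120,60),(125,255,255),(280,215,312,255)),("yellow",(20,150,100),(35,255,255),(250,215,282,255))]:
    print(nm,'top',fit(hsv,lo,hi,b,.106,c))
print('white',fit(hsv,(0,0,190),(180,60,255),(312,222,329,250),.106,c))
print('mat',fit(hsv,(45,80,40),(80,255,255),(370,205,440,275),.003,c),fit(h2,(45,80,40),(80,255,255),(190,200,265,262),.003,sc))
print('blue sc',fit(h2,(100,120,60),(125,255,255),(335,160,360,190),.106,sc))
E
```

```text
blue top [array([447.3, 157. ]), array([34. , 60.8]), np.float64(86.7)]
yellow top [array([443.9, 232.8]), array([59.6, 34.1]), np.float64(1.3)]
white [array([444.2,  77.2]), array([32.9, 59.6]), np.float64(86.4)]
mat [array([ 435.3, -168.8]), array([131.6, 132.7]), np.float64(16.4)] [array([ 435.1, -170.1]), array([131. , 131.2]), np.float64(16.4)]
blue sc [array([447.9, 155.4]), array([32.1, 58.6]), np.float64(87.1)]
```

```bash
cat >> h.py <<'E'
def yaws(rv):
    M=R.from_rotvec(rv).as_matrix(); return M
def rotneed(rv,yawdeg):
    """rotation vector deg (world) taking current tool to x down, z(jaw) at world yaw (nearest mod 180)"""
    M=R.from_rotvec(rv).as_matrix(); out=[]
    for k in (0,180,-180):
        a=np.radians(yawdeg+k); z=np.array([np.cos(a),np.sin(a),0]); x=np.array([0,0,-1.]); y=np.cross(z,x)
        D=np.stack([x,y,z],1); out.append(R.from_matrix(D@M.T).as_rotvec(degrees=True))
    return min(out,key=np.linalg.norm)
E
python3 - <<'E'
from h import *
from workcell import *
st=state(); M=R.from_rotvec(st['tool_rot']).as_matrix(); print(M.round(3)); print('jaw yaw',np.degrees(np.arctan2(M[1,2],M[0,2])))
print(rotneed(st['tool_rot'],86.7))
c=cams.camera_params('wrist'); o,_=ray((320,200),c); print('cam in tool',M.T@(o-st['ee_pos'])); print(M.T@R.from_rotvec(c['rvec']).as_matrix().T)
E
```

```text
[[ 0.     0.892  0.453]
 [-0.     0.453 -0.892]
 [-1.     0.     0.   ]]
jaw yaw -63.08013663189417
[ 5.69122615e-03  2.36990042e-03 -3.02198634e+01]
cam in tool [-1.22896443e-01  8.39736058e-02 -1.09337947e-04]
[[ 1.41119055e-04 -3.20890026e-01  9.47116451e-01]
 [ 8.16628482e-04 -9.47116107e-01 -3.20890031e-01]
 [ 9.99999657e-01  8.18725968e-04  1.28391804e-04]]
```

Request:
servo_tool:
  offset:
    - [1.3,4.6,0]
    - [1.3,4.6,0]
    - [1.3,4.6,0]
    - [1.3,4.6,0]
    - [1.3,4.6,0]
  rotation:
    - [0,0,10]
    - [0,0,10]
    - [0,0,10]
    - [0,0,10]
    - [0,0,10]
  jaw: 72
  force: 40

```text
time: 2.38
ee_pos: [0.326, -0.2799, 0.2499]
tool_rot: [0.161, 1.562, -0.162]
ft_force: [1.1, 0.2, -0.2]
finger_gap: 0.721
```

Request:
servo_tool:
  offset:
    - [1.3,4.6,0]
    - [1.3,4.6,0]
    - [1.3,4.6,0]
    - [1.3,4.6,0]
    - [1.3,4.6,0]
  rotation:
    - [0,0,10]
    - [0,0,10]
    - [0,0,10]
    - [0,0,10]
    - [0,0,10]

```text
time: 3.0
ee_pos: [0.3925, -0.0426, 0.2512]
tool_rot: [-0.544, 1.494, 0.542]
ft_force: [1.5, -0.4, -0.3]
finger_gap: 0.72
```

Request:
servo_tool:
  offset:
    - [1.3,4.6,0]
    - [1.3,4.6,0]
    - [1.3,4.6,0]
    - [1.3,4.6,0]
    - [1.3,4.6,0]
  rotation:
    - [0,0,10]
    - [0,0,10]
    - [0,0,10]
    - [0,0,10]
    - [0,0,10]

```text
time: 3.62
ee_pos: [0.4591, 0.1958, 0.2525]
tool_rot: [-1.227, 1.184, 1.227]
ft_force: [-0.6, -0.8, 0.8]
finger_gap: 0.725
```

```bash
cat >> h.py <<'E'
def boxfit(cam_imgs_pts):
    pass
E
python3 - <<'E'
from h import *
from workcell import *
st=state(); c=cams.camera_params('wrist'); s=cams.snapshot('wrist'); cv2.imwrite('pics/w1.png',s)
print(st['ee_pos'],rotneed(st['tool_rot'],86.7))
h=cv2.cvtColor(s,cv2.COLOR_BGR2HSV); m=cv2.inRange(h,(100,120,60),(125,255,255))
ct=max(cv2.findContours(m,cv2.RETR_EXTERNAL,cv2.CHAIN_APPROX_NONE)[0],key=cv2.contourArea).reshape(-1,2); print(cv2.boundingRect(ct))
np.save('m1.npy',m)
w=np.array([onz(p,c,.106)[:2] for p in ct.astype(float)]); print(cv2.minAreaRect((w*1000).astype(np.float32)))
J=np.array([[a*.031,b*.017,.0] for a in(-1,1) for b in(-1,1)])
E
```

```text
[0.45913204 0.19576205 0.25249537] [-0.44015682  0.49104601 -4.85657767]
(258, 137, 42, 73)
((447.2810363769531, 158.4462890625), (33.79306411743164, 63.29936218261719), 86.66253662109375)
```

View pics/w1.png

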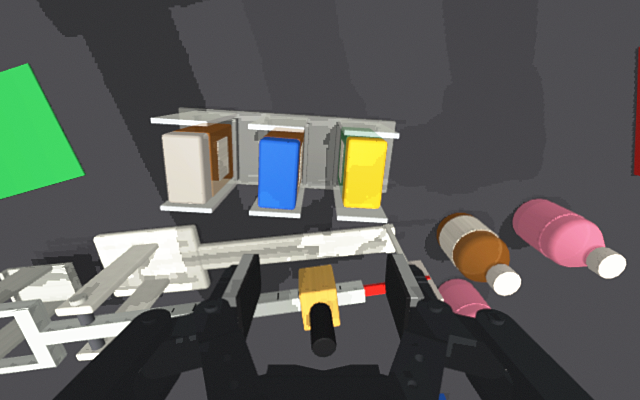

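Request:
servo_tool:
  offset:
    - [-1.2,-3.8,0]
    - [0,0,0]
    - [0,0,-4]
    - [0,0,-4]
    - [0,0,-4]
  rotation:
    - [-0.4,0.5,-4.9]
    - [0,0,0]
    - [0,0,0]
    - [0,0,0]
    - [0,0,0]

```text
time: 4.3
ee_pos: [0.4533, 0.1653, 0.1335]
tool_rot: [-1.172, 1.215, 1.168]
ft_force: [0.7, 0.2, -0.4]
finger_gap: 0.72
```

```bash
cat > st.py <<'E'
import sys
from h import *
from workcell import *
st=state(); print(st['time'],st['ee_pos'].round(4),'gap',round(st['finger_gap'],3),'F',st['ft_force'].round(1))
if len(sys.argv)>1: print('rot',rotneed(st['tool_rot'],float(sys.argv[1])).round(2))
if len(sys.argv)>4: print('d cm',((np.array([float(a) for a in sys.argv[2:5]])-st['ee_pos'])*100).round(2))
E
python3 st.py 86.7 .4474 .1575 .072
```

```text
4.3 [0.4533 0.1653 0.1335] gap 0.72 F [ 0.7  0.2 -0.4]
rot [-0.56  0.79 -0.5 ]
d cm [-0.59 -0.78 -6.15]
```

Request:
servo_tool:
  offset:
    - [-0.6,-0.8,0]
    - [-0.2,-0.2,-2]
    - [0,0,-2]
    - [0,0,-2]
    - [0,0,-0.5]
  rotation:
    - [-0.5,0.7,-0.5]
    - [0,0,0]
    - [0,0,0]
    - [0,0,0]
    - [0,0,0]

```text
time: 4.92
ee_pos: [0.4469, 0.1543, 0.072]
tool_rot: [-1.166, 1.234, 1.163]
ft_force: [-2.3, 0.1, 8.3]
finger_gap: 0.719
```

```bash
python3 st.py 86.7 .4474 .1575 .072
```

```text
4.925 [0.4469 0.1543 0.072 ] gap 0.719 F [-2.3  0.1  8.3]
rot [-0.04  0.17  0.14]
d cm [0.05 0.32 0.  ]
```

Request:
servo_tool:
  offset:
    - [0,0.3,0]
    - [0,0,0]
    - [0,0,0]
    - [0,0,0]
    - [0,0,0]
  rotation:
    - [0,0,0]
    - [0,0,0]
    - [0,0,0]
    - [0,0,0]
    - [0,0,0]
  jaw: 0

```text
time: 5.55
ee_pos: [0.4483, 0.1577, 0.0748]
tool_rot: [-1.166, 1.232, 1.161]
ft_force: [0.2, -0.6, -3.5]
finger_gap: 0.396
```

```bash
python3 st.py 86.7 .4474 .1575 .072
```

```text
5.55 [0.4483 0.1577 0.0748] gap 0.396 F [ 0.2 -0.6 -3.5]
rot [-0.07  0.32  0.16]
d cm [-0.09 -0.02 -0.28]
```

Request:
servo_tool:
  offset:
    - [0,0,2]
    - [0,0,4]
    - [0,0,4]
    - [0,0,3]
    - [-0.2,-2,1]
  rotation:
    - [0,0,0]
    - [0,0,0]
    - [0,0,0]
    - [0,0,0]
    - [0,0,0]

```text
time: 6.18
ee_pos: [0.443, 0.1374, 0.2166]
tool_rot: [-1.166, 1.237, 1.167]
ft_force: [0.1, -1.1, -3.4]
finger_gap: 0.395
```

Request:
servo_tool:
  offset:
    - [-0.2,-4,0]
    - [-0.2,-4,0]
    - [-0.2,-4,0]
    - [-0.2,-4,0]
    - [-0.2,-4,0]
  rotation:
    - [0,0,-9]
    - [0,0,-9]
    - [0,0,-9]
    - [0,0,-9]
    - [0,0,-9]

```text
time: 6.8
ee_pos: [0.4323, -0.0668, 0.2176]
tool_rot: [-0.553, 1.498, 0.551]
ft_force: [0.3, -0.0, -2.6]
finger_gap: 0.394
```

```bash
python3 st.py 6.6 .435 -.1695 .0718; python3 - <<'E'
from workcell import *
import cv2
cv2.imwrite('pics/w2.png',cams.snapshot('wrist'))
E
```

```text
6.8 [ 0.4323 -0.0668  0.2176] gap 0.394 F [ 0.3 -0.  -2.6]
rot [  0.07   0.08 -33.86]
d cm [  0.27 -10.27 -14.58]
```

View pics/w2.png

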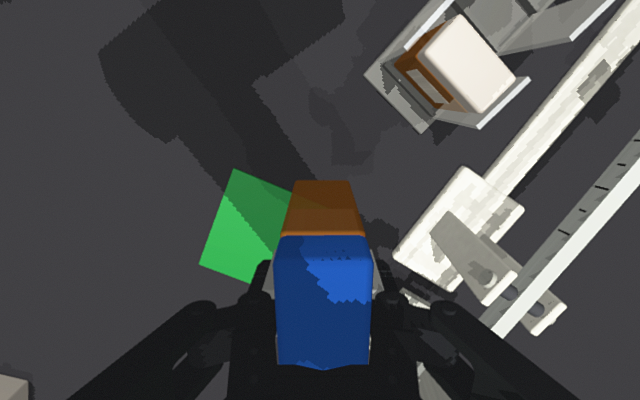

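Request:
servo_tool:
  offset:
    - [0.1,-2.5,-1]
    - [0.1,-2.5,-2]
    - [0.1,-2.5,-2]
    - [0.1,-2.3,-2]
    - [0,-0.5,-2]
  rotation:
    - [0,0,-8.5]
    - [0,0,-8.5]
    - [0,0,-8.5]
    - [0,0,-7.5]
    - [0,0,0]

```text
time: 7.48
ee_pos: [0.4369, -0.1787, 0.1263]
tool_rot: [-0.086, 1.569, 0.074]
ft_force: [0.1, 0.5, -3.2]
finger_gap: 0.389
```

```bash
python3 st.py 6.6 .435 -.1695 .0725
```

```text
7.475 [ 0.4369 -0.1787  0.1263] gap 0.389 F [ 0.1  0.5 -3.2]
rot [0.44 0.04 0.75]
d cm [-0.19  0.92 -5.38]
```

Request:
servo_tool:
  offset:
    - [-0.2,0.8,-1.5]
    - [0,0,-1.5]
    - [0,0,-1.2]
    - [0,0,-0.8]
    - [0,0,-0.4]
  rotation:
    - [0.4,0,0.7]
    - [0,0,0]
    - [0,0,0]
    - [0,0,0]
    - [0,0,0]

```text
time: 8.1
ee_pos: [0.4333, -0.1698, 0.0709]
tool_rot: [-0.089, 1.572, 0.092]
ft_force: [-16.0, 9.5, 54.5]
finger_gap: 0.391
```

```bash
python3 st.py 6.6 .435 -.1695 .0718;python3 - <<'E'
from workcell import *
import cv2
s=cams.snapshot('scene')
cv2.imwrite('pics/s2.png',cv2.resize(s[130:300,150:390],None,fx=3.3,fy=3.3,interpolation=cv2.INTER_CUBIC))
E
```

```text
8.1 [ 0.4333 -0.1698  0.0709] gap 0.391 F [-16.    9.5  54.5]
rot [-0.07 -0.17  0.01]
d cm [0.17 0.03 0.09]
```

View pics/s2.png

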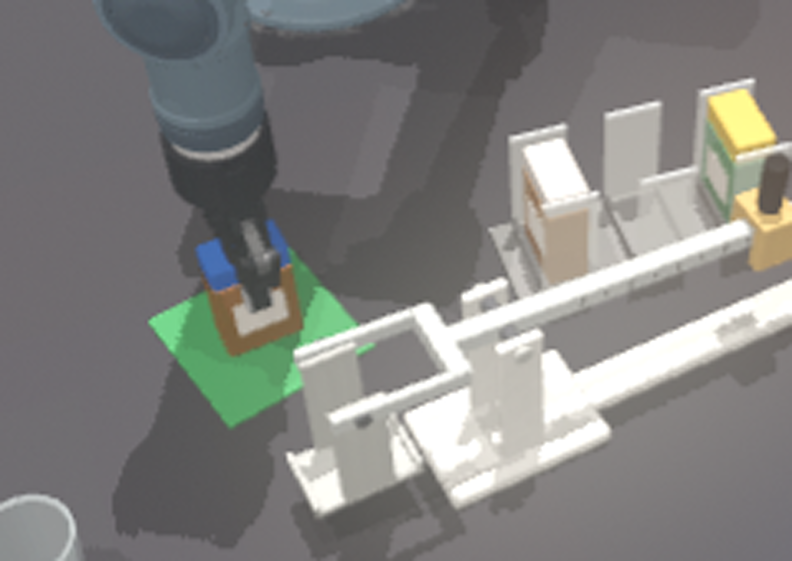

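The jar stands upright on the mat around crop pixel (250,300). It is pressed down a little, so I release it and rise.

Request:
servo_tool:
  offset:
    - [0,0,0.15]
    - [0,0,0]
    - [0,0,0]
    - [0,0,0]
    - [0,0,0]
  rotation:
    - [0,0,0]
    - [0,0,0]
    - [0,0,0]
    - [0,0,0]
    - [0,0,0]
  jaw: 75

```text
time: 8.78
ee_pos: [0.4357, -0.1711, 0.0746]
tool_rot: [-0.092, 1.567, 0.089]
ft_force: [0.8, -0.3, 0.4]
finger_gap: 0.749
```

Request:
servo_tool:
  offset:
    - [0,0,2]
    - [0,0,4]
    - [0,0,4]
    - [0,0,4]
    - [0,0,2]
  rotation:
    - [0,0,0]
    - [0,0,0]
    - [0,0,9]
    - [0,0,9]
    - [0,0,9]
  jaw: 100

```text
time: 9.4
ee_pos: [0.4326, -0.1695, 0.2363]
tool_rot: [-0.471, 1.524, 0.472]
ft_force: [-0.2, -0.5, -1.0]
finger_gap: 0.999
```

```bash
python3 st.py 96.6 .435 -.1695 .0718; python3 - <<'E'
from h import *
from workcell import *
c=cams.camera_params('wrist'); s=cams.snapshot('wrist'); cv2.imwrite('pics/w3.png',s)
h=cv2.cvtColor(s,cv2.COLOR_BGR2HSV); m=cv2.inRange(h,(100,120,40),(125,255,255))
ct=max(cv2.findContours(m,cv2.RETR_EXTERNAL,cv2.CHAIN_APPROX_NONE)[0],key=cv2.contourArea).reshape(-1,2); print(cv2.boundingRect(ct))
w=np.array([onz(p,c,.103)[:2] for p in ct.astype(float)]); print(cv2.minAreaRect((w*1000).astype(np.float32)))
c=cams.camera_params('top'); s=cams.snapshot('top')
cv2.imwrite('pics/t3.png',cv2.resize(s[140:270,320:500],None,fx=4,fy=4,interpolation=cv2.INTER_CUBIC))
E
```

```text
9.4 [ 0.4326 -0.1695  0.2363] gap 0.999 F [-0.2 -0.5 -1. ]
rot [ 0.22 -0.21 62.14]
d cm [  0.24   0.   -16.45]
(292, 153, 66, 79)
((432.5202941894531, -166.71261596679688), (34.2348747253418, 63.603797912597656), 7.0851826667785645)
```

View pics/w3.png

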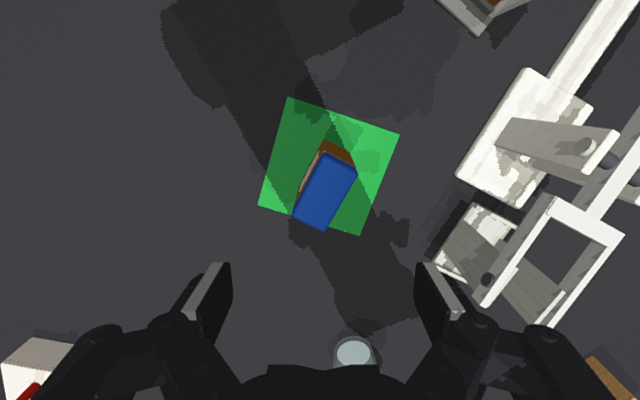

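View pics/t3.png

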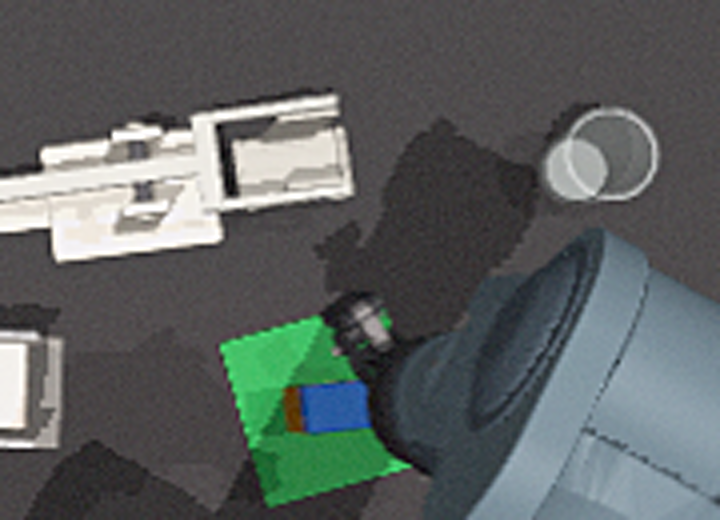

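Request:
servo_tool:
  offset:
    - [2.8,0.6,0.5]
    - [2.8,0.6,0.5]
    - [2.8,0.6,0.5]
    - [2.8,0.6,0.5]
    - [2.2,0.3,0.2]
  rotation:
    - [0,0,10.5]
    - [0,0,10.5]
    - [0,0,10.5]
    - [0,0,10.5]
    - [0,0,10.5]

```text
time: 10.12
ee_pos: [0.5671, -0.1411, 0.2512]
tool_rot: [-1.172, 1.242, 1.18]
ft_force: [-0.1, 0.2, 1.2]
finger_gap: 1.002
```

Request:
servo_tool:
  offset:
    - [0,0,0]
    - [0,0,0]
    - [0,0,0]
    - [0,0,0]
    - [0,0,0]
  rotation:
    - [0,0,8]
    - [0,0,0]
    - [0,0,0]
    - [0,0,0]
    - [0,0,0]

```text
time: 10.75
ee_pos: [0.5664, -0.1403, 0.2454]
tool_rot: [-1.265, 1.182, 1.283]
ft_force: [0.2, -0.8, 0.0]
finger_gap: 1.0
```

```bash
python3 st.py 97.1 .4335 -.168 .078; python3 - <<'E'
from h import *
from workcell import *
import json
c=cams.camera_params('wrist'); s=cams.snapshot('wrist'); cv2.imwrite('pics/w4.png',s)
json.dump({k:(v.tolist() if hasattr(v,'tolist') else v) for k,v in c.items()},open('w4.json','w'))
for t in ["pivot","cradle_floor","cradle_body","balance"]:
    r=nets.place_of(t,'wrist'); print(t,[(round(x['p'],2),(np.array(x['centre'])[::-1]*[640,400]).round(1).tolist()) for x in r[:3]])
E
```

```text
10.75 [ 0.5664 -0.1403  0.2454] gap 1.0 F [ 0.2 -0.8  0. ]
rot [ 0.17 -0.97  2.26]
d cm [-13.29  -2.77 -16.74]
pivot [(0.85, [464.7, 246.6])]
cradle_floor []
cradle_body [(0.88, [318.8, 257.2]), (0.53, [564.7, 80.1])]
balance [(0.96, [412.8, 198.7])]
```

View pics/w4.png

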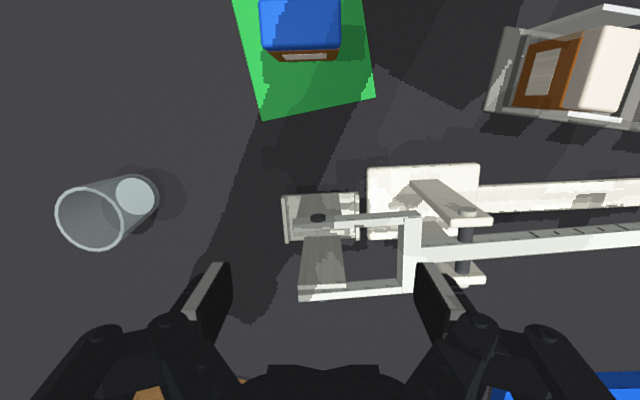

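```bash
python3 - <<'E'
import cv2
s=cv2.imread('pics/w4.png'); cv2.imwrite('pics/w4z.png',cv2.resize(s[180:310,270:500],None,fx=3.4,fy=3.4,interpolation=cv2.INTER_CUBIC))
E
```

```text
(no output)
```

View pics/w4z.png

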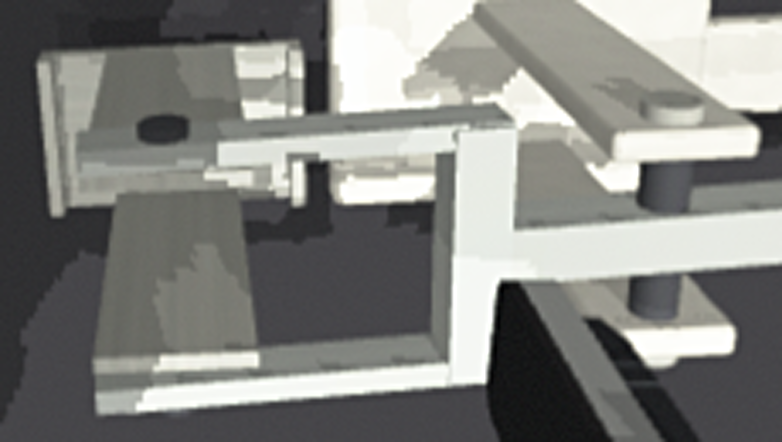

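```bash
cat > balfit.py <<'E'
from h import *
from workcell import cams
import json
w=json.load(open('w4.json')); 
for k in('rvec','tvec'): w[k]=np.array(w[k])
z=lambda u,v:(270+u/3.4,180+v/3.4)
t3=lambda u,v:(320+u/4,140+v/4)
T=cams.camera_params('top')
obs=[((34,-140,7),z(99,414),w),((28,-140,7),z(97,387),w),((28,-54,7),z(450,362),w),((-34,-40,7),z(515,124),w),((-28,-54,7),z(450,151),w),((-34,-140,7),z(79,151),w),((-28,-140,7),z(80,172),w),
((34,-140,7),t3(338,96),T),((34,-40,7),t3(193,115),T)]
def model(p,L):
    x,y,yaw,t=p; L=np.array(L)/1000.
    L=R.from_euler('x',t).apply(L); L=R.from_euler('z',yaw).apply(L); return L+[x,y,.130]
f=lambda p: np.concatenate([P(model(p,L),c)[0]-uv for L,uv,c in obs])
if __name__=='__main__':
  for sub in (slice(0,7),slice(0,9)):
    o=obs[sub]; g=lambda p: np.concatenate([P(model(p,L),c)[0]-uv for L,uv,c in o])
    r=least_squares(g,[.59,-.02,np.radians(6.6),-.07],loss='soft_l1'); print(r.x[:2].round(4),np.degrees(r.x[2]).round(2),r.x[3].round(3)); print(g(r.x).reshape(-1,2).round(1).tolist())
    print('cradle hinge',model(r.x,(0,-120,0)).round(4),'knob at .215',model(r.x,(0,215,50)))
E
python3 balfit.py
```

```text
[ 0.5955 -0.0187] 7.99 -0.036
[[0.2, -1.6], [0.2, 0.1], [-0.4, 0.5], [0.2, -0.3], [1.2, 0.1], [-0.7, -0.1], [-0.4, 0.9]]
cradle hinge [ 0.6121 -0.1374  0.1343] knob at .215 [0.56533597 0.19587471 0.17218717]
[ 0.5953 -0.0188] 7.82 -0.044
[[-0.1, -1.5], [-0.1, 0.3], [-0.4, 0.4], [0.4, -0.5], [1.4, -0.1], [-0.8, -0.3], [-0.5, 0.8], [-1.6, -1.2], [-1.2, -1.1]]
cradle hinge [ 0.6117 -0.1376  0.1352] knob at .215 [0.56581792 0.1961402  0.17059553]
```

```bash
cat > ov.py <<'E'
from balfit import *
S=cams.camera_params('scene')
c1=cv2.imread('pics/c1.png')
o=obs[:7]
def fix(o,t): 
    g=lambda p: np.concatenate([P(model(np.r_[p,t],L),c)[0]-uv for L,uv,c in o]); r=least_squares(g,[.59,-.02,.12],loss='soft_l1'); return np.r_[r.x,t],g(r.x)
p1,e=fix(o,-.07); print(p1,e.round(1))
import sys
def draw(img,cam,off,sc,p,col):
    segs=[((s,-140,7),(s,-40,7)) for s in(-34,-28,28,34)]+[((-34,y,7),(34,y,7)) for y in(-40,-54)]+[((s,-17,None),(s,17,None)) for s in ()]
    segs+=[((s,-40,8),(s,296,8)) for s in(-7,7)]
    for a,b in segs:
        q=P(np.array([model(p,a),model(p,b)]),cam); q=((q-off)*sc).astype(int)
        cv2.line(img,tuple(map(int,q[0])),tuple(map(int,q[1])),col,1)
    # index base cheeks
    L=[(s*26,t*17,10) for s,t in((-1,-1),(-1,1))]
    pp=p.copy(); pp[3]=0
    for s in(-26,26):
        q=P(np.array([model(pp,(s,-17,10)),model(pp,(s,17,10))]),cam); q=((q-off)*sc).astype(int); cv2.line(img,tuple(map(int,q[0])),tuple(map(int,q[1])),col,1)
if __name__=='__main__':
    T_=cv2.imread('pics/top0.png')[150:275,200:440]; T_=cv2.resize(T_,None,fx=3.3,fy=3.3,interpolation=cv2.INTER_CUBIC)
    draw(c1,S,np.array([190,130]),3.3,p1,(0,0,255)); draw(T_,T,np.array([200,150]),3.3,p1,(0,0,255))
    cv2.imwrite('pics/ov1.png',c1); cv2.imwrite('pics/ov2.png',T_[:300])
E
python3 ov.py
```

```text
[ 0.59508199 -0.01892784  0.12757402 -0.07      ] [-0.6 -0.3 -0.5  1.3 -0.   0.6  1.5 -0.8  2.4 -0.3 -0.6 -0.3 -0.3  0.8]
```

View pics/ov1.png

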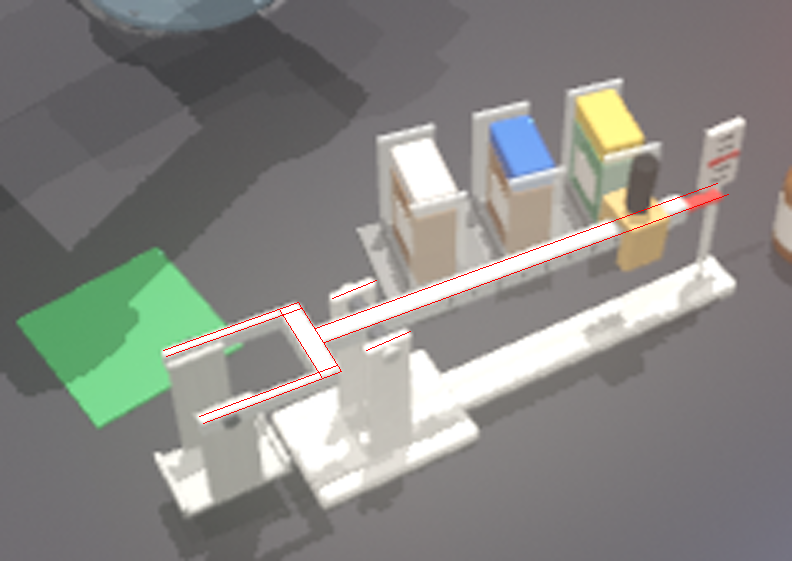

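View pics/ov2.png

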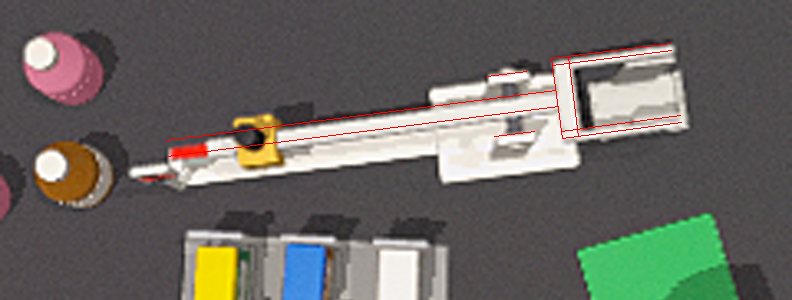

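```bash
cat > fit2.py <<'E'
from ov import *
c2=lambda u,v:(200+u/3.3,150+v/3.3); cc=lambda u,v:(190+u/3.3,130+v/3.3)
extra=[((0,296,0),c2(170,154),T),((0,296,0),cc(721,197),S),((34,-140,7),c2(675,45),T),((34,-40,7),c2(556,62),T),((-34,-140,7),cc(163,352),S),((-34,-40,7),cc(299,305),S),((34,-140,7),cc(205,423),S),((34,-40,7),cc(338,373),S)]
o2=obs[:7]+extra
p,e=fix(o2,-.07); print(p[:2],np.degrees(p[2]),e.reshape(-1,2).round(1).tolist())
h=model(p,(0,-120,0)); print('hinge now',h, 'yaw y',90+np.degrees(p[2]))
np.save('bal.npy',p)
E
python3 fit2.py
```

```text
[ 0.59508199 -0.01892784  0.12757402 -0.07      ] [-0.6 -0.3 -0.5  1.3 -0.   0.6  1.5 -0.8  2.4 -0.3 -0.6 -0.3 -0.3  0.8]
[ 0.59483125 -0.01907921] 7.434696453495932 [[-0.6, -0.3], [-0.5, 1.3], [-0.1, 0.5], [1.2, -1.1], [2.2, -0.5], [-0.9, -0.3], [-0.6, 0.9], [-0.1, -1.0], [-0.1, -0.3], [-1.3, -0.6], [-1.3, -0.9], [-0.0, -0.4], [-0.3, -0.7], [-0.6, 0.2], [1.1, -0.5]]
hinge now [ 0.61032075 -0.13777895  0.13839314] yaw y 97.43469645349593
```

Request:
servo_tool:
  offset:
    - [-2,-0.4,0]
    - [-3,-0.6,0]
    - [-3,-0.6,0]
    - [-3,-0.6,0]
    - [-2,-0.4,-1]
  rotation:
    - [0.2,-1,2.3]
    - [0,0,0]
    - [0,0,0]
    - [0,0,0]
    - [0,0,0]

```text
time: 11.62
ee_pos: [0.4353, -0.1672, 0.2365]
tool_rot: [-1.307, 1.143, 1.297]
ft_force: [-0.2, -0.5, -1.0]
finger_gap: 1.002
```

```bash
python3 st.py 97.2 .4335 -.1685 .078; python3 - <<'E'
from h import *
from workcell import *
c=cams.camera_params('wrist'); s=cams.snapshot('wrist'); cv2.imwrite('pics/w5.png',s)
h=cv2.cvtColor(s,cv2.COLOR_BGR2HSV); m=cv2.inRange(h,(100,120,40),(125,255,255)); m[300:]=0
ct=max(cv2.findContours(m,cv2.RETR_EXTERNAL,cv2.CHAIN_APPROX_NONE)[0],key=cv2.contourArea).reshape(-1,2); print(cv2.boundingRect(ct))
w=np.array([onz(p,c,.103)[:2] for p in ct.astype(float)]); print(cv2.minAreaRect((w*1000).astype(np.float32)))
E
```

```text
11.625 [ 0.4353 -0.1672  0.2365] gap 1.002 F [-0.2 -0.5 -1. ]
rot [ 0.11  0.33 -0.13]
d cm [ -0.18  -0.13 -15.85]
(285, 167, 73, 42)
((430.81414794921875, -169.01963806152344), (35.82502365112305, 60.56269073486328), 7.408217906951904)
```

View pics/w5.png

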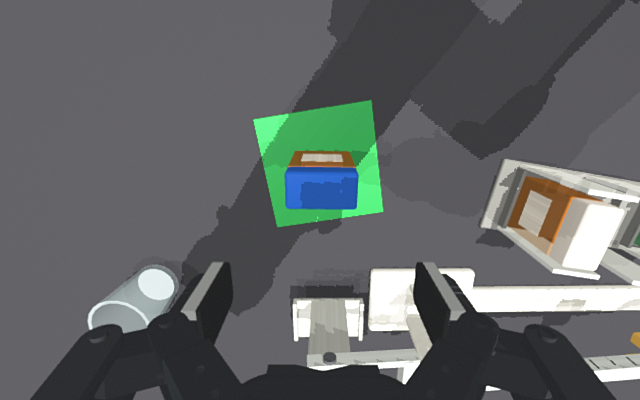

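Request:
servo_tool:
  offset:
    - [-0.2,-0.2,-2]
    - [0,0,-4]
    - [0,0,-4]
    - [0,0,-3]
    - [0,0,-1.5]
  rotation:
    - [0.1,0.3,0]
    - [0,0,0]
    - [0,0,0]
    - [0,0,0]
    - [0,0,0]

```text
time: 12.3
ee_pos: [0.4333, -0.17, 0.089]
tool_rot: [-1.305, 1.147, 1.297]
ft_force: [0.3, 0.4, -0.3]
finger_gap: 1.001
```

```bash
python3 st.py 97.2 .433 -.169 .078
```

```text
12.3 [ 0.4333 -0.17    0.089 ] gap 1.001 F [ 0.3  0.4 -0.3]
rot [0.15 0.22 0.04]
d cm [-0.03  0.1  -1.1 ]
```

Request:
servo_tool:
  offset:
    - [0,0.1,-0.6]
    - [0,0,-0.3]
    - [0,0,0]
    - [0,0,0]
    - [0,0,0]
  rotation:
    - [0.1,0.2,0]
    - [0,0,0]
    - [0,0,0]
    - [0,0,0]
    - [0,0,0]

```text
time: 12.92
ee_pos: [0.4352, -0.1694, 0.0811]
tool_rot: [-1.303, 1.147, 1.298]
ft_force: [-0.6, -0.0, -0.1]
finger_gap: 1.005
```

Request:
servo_tool:
  offset:
    - [0,0,0]
    - [0,0,0]
    - [0,0,0]
    - [0,0,0]
    - [0,0,0]
  rotation:
    - [0,0,0]
    - [0,0,0]
    - [0,0,0]
    - [0,0,0]
    - [0,0,0]
  jaw: 0
  force: 40

```text
time: 13.55
ee_pos: [0.4357, -0.1695, 0.0817]
tool_rot: [-1.304, 1.146, 1.297]
ft_force: [0.6, 0.3, 0.6]
finger_gap: 0.72
```

```bash
python3 st.py 97.4 .6103 -.1378 .13; python3 - <<'E'
from h import *
from workcell import *
c=cams.camera_params('wrist'); s=cams.snapshot('wrist'); cv2.imwrite('pics/w6.png',s)
E
```

```text
13.55 [ 0.4357 -0.1695  0.0817] gap 0.72 F [0.6 0.3 0.6]
rot [0.11 0.22 0.23]
d cm [17.46  3.17  4.83]
```

View pics/w6.png

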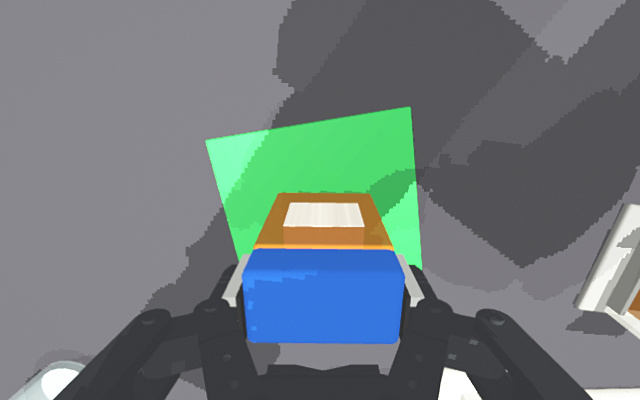

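```bash
python3 - <<'E'
from h import *
from workcell import *
c=cams.camera_params('wrist'); st=state(); M=R.from_rotvec(st['tool_rot']).as_matrix()
for n,uv,z in [('back L',(248,342),.103),('back R',(397,342),.103),('front L',(244,275),.103),('front R',(404,275),.103),('front mid',(323,275),.103),('fl lidbot',(254,249),.081),('fr lidbot',(393,249),.081)]:
    w=onz(uv,c,z); print(n,w.round(4),'tool',(M.T@(w-st['ee_pos'])*1000).round(1))
import numpy as np
np.save('grip.npy',st['ee_pos'])
s=cv2.imread('pics/w6.png'); cv2.imwrite('pics/w6z.png',cv2.resize(s[230:360,220:430],None,fx=3.6,fy=3.6,interpolation=cv2.INTER_CUBIC))
E
```

```text
back L [ 0.452  -0.1965  0.103 ] tool [-21.2 -12.9 -28.9]
back R [ 0.4444 -0.1379  0.103 ] tool [-21.4 -12.7  30.2]
front L [ 0.4215 -0.1995  0.103 ] tool [-21.3  17.7 -28.1]
front R [ 0.414  -0.1415  0.103 ] tool [-21.5  17.9  30.4]
front mid [ 0.4178 -0.1709  0.103 ] tool [-21.4  17.8   0.8]
fl lidbot [ 0.4224 -0.2003  0.081 ] tool [  0.7  17.  -28.9]
fr lidbot [ 0.4148 -0.1409  0.081 ] tool [ 0.5 17.1 31. ]
```

View pics/w6z.png

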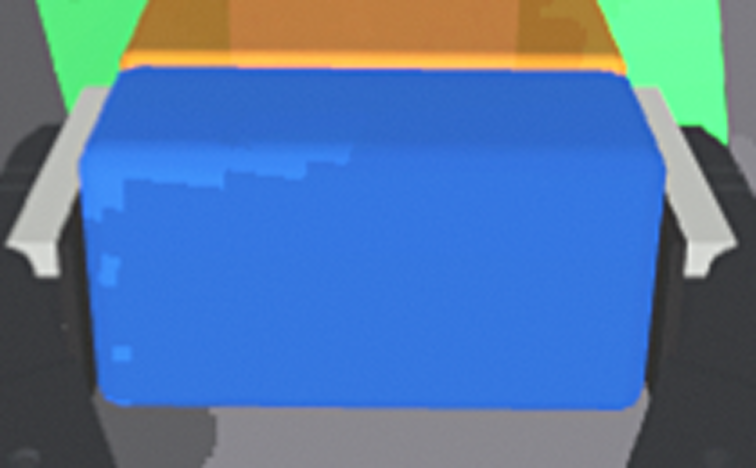

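Request:
servo_tool:
  offset:
    - [0,0,2]
    - [0,0,4]
    - [0,0,4.5]
    - [0.5,0.1,4.5]
    - [1.5,0.3,2]
  rotation:
    - [0,0,0]
    - [0,0,0]
    - [0,0,0]
    - [0,0,0]
    - [0,0,0]

```text
time: 14.22
ee_pos: [0.4492, -0.1627, 0.2511]
tool_rot: [-1.291, 1.152, 1.309]
ft_force: [-0.4, -0.0, -3.2]
finger_gap: 0.723
```

Request:
servo_tool:
  offset:
    - [2.5,0.5,0]
    - [3.5,0.6,0]
    - [4,0.7,0]
    - [3,0.5,0]
    - [1.5,0.3,0]
  rotation:
    - [0,0,0]
    - [0,0,0]
    - [0,0,0]
    - [0,0,0]
    - [0,0,0]

```text
time: 14.85
ee_pos: [0.5969, -0.1359, 0.2494]
tool_rot: [-1.288, 1.155, 1.311]
ft_force: [-0.2, -0.3, -2.6]
finger_gap: 0.724
```

```bash
python3 st.py 97.4 .611 -.138 .235
```

```text
14.85 [ 0.5969 -0.1359  0.2494] gap 0.724 F [-0.2 -0.3 -2.6]
rot [-0.24 -0.81  0.4 ]
d cm [ 1.41 -0.21 -1.44]
```

Request:
servo_tool:
  offset:
    - [1.2,-0.2,0]
    - [0.3,0,0]
    - [0,0,0]
    - [0,0,0]
    - [0,0,0]
  rotation:
    - [-0.2,-0.8,0.4]
    - [0,0,0]
    - [0,0,0]
    - [0,0,0]
    - [0,0,0]

```text
time: 15.48
ee_pos: [0.6106, -0.1382, 0.2472]
tool_rot: [-1.3, 1.147, 1.308]
ft_force: [-0.5, -0.8, -3.6]
finger_gap: 0.719
```

```bash
python3 st.py 97.4 .611 -.138 .235; python3 - <<'E'
from h import *
from workcell import *
from balfit import model
st=state(); M=R.from_rotvec(st['tool_rot']).as_matrix()
p=np.load('bal.npy')
def lines(img,cam,off,sc):
    hz=model(p,(0,-120,0)); yw=p[2]; Rz=R.from_euler('z',yw).as_matrix()
    def seg(a,b,col):
        q=((P(np.array([a,b]),cam)-off)*sc).astype(int); cv2.line(img,tuple(map(int,q[0])),tuple(map(int,q[1])),col,1)
    # cradle plates tops  and jar box predicted
    for s in (-22,22):
        seg(hz+Rz@[s/1000,-.02,.003],hz+Rz@[s/1000,.02,.003],(0,0,255))
    jc=st['ee_pos']+M@[0.0213,0.0007,0]
    def J(x,y,z): return st['ee_pos']+M@np.array([.0787-z, .0007+x, y])
    for z in(0,.1):
        pts=[J(a*.017,b*.031,z) for a,b in((1,1),(1,-1),(-1,-1),(-1,1))]
        for i in range(4): seg(pts[i],pts[(i+1)%4],(255,255,0))
for n,b in (('scene',(200,170,360,310)),('top',(320,130,460,240)),('wrist',(200,130,470,390))):
    c=cams.camera_params(n); s=cams.snapshot(n); k=600/(b[2]-b[0]); im=cv2.resize(s[b[1]:b[3],b[0]:b[2]],None,fx=k,fy=k,interpolation=cv2.INTER_CUBIC)
    im2=im.copy(); lines(im2,c,np.array(b[:2]),k); cv2.imwrite(f'pics/v_{n}.png',im2)
E
```

```text
15.475 [ 0.6106 -0.1382  0.2472] gap 0.719 F [-0.5 -0.8 -3.6]
rot [-0.08 -0.26  0.  ]
d cm [ 0.04  0.02 -1.22]
```

View pics/v_scene.png

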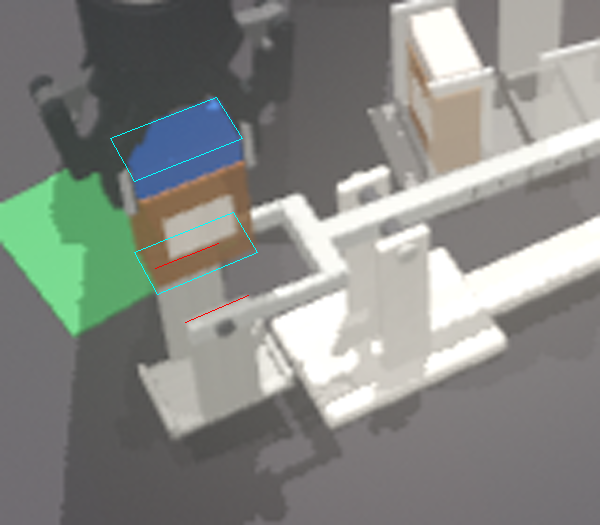

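View pics/v_wrist.png

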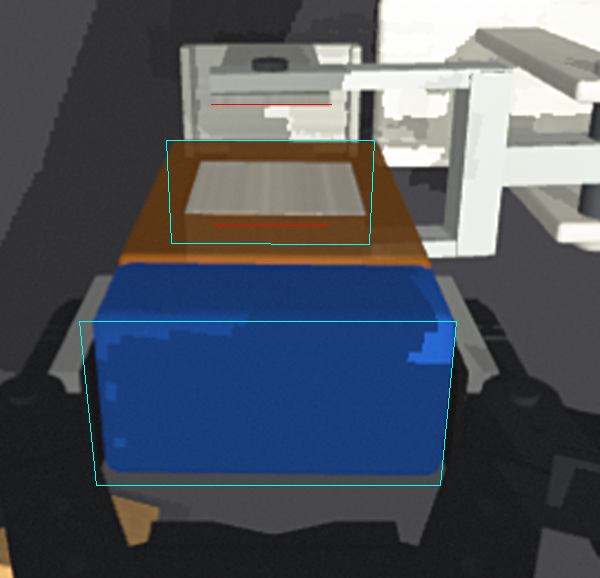

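```bash
python3 - <<'E'
from h import *
from workcell import *
st=state(); M=R.from_rotvec(st['tool_rot']).as_matrix()
s=cams.snapshot('scene'); c=cams.camera_params('scene'); b=(225,190,275,255); k=9
im=cv2.resize(s[b[1]:b[3],b[0]:b[2]],None,fx=k,fy=k,interpolation=cv2.INTER_CUBIC); raw=im.copy()
def J(x,y,z): return st['ee_pos']+M@np.array([.0787-z, .0007+x, y])
for z in(0,.078,.1):
    q=((P(np.array([J(a*.017,d*.031,z) for a,d in((1,1),(1,-1),(-1,-1),(-1,1))]),c)-b[:2]+.5)*k).astype(int)
    cv2.polylines(im,[q.reshape(-1,1,2).astype(np.int32)],True,(255,255,0),1)
out=np.hstack([raw,im]); out=cv2.resize(out,None,fx=.88,fy=.88); cv2.imwrite('pics/sz.png',out); print(out.shape)
E
```

```text
(515, 792, 3)
```

View pics/sz.png

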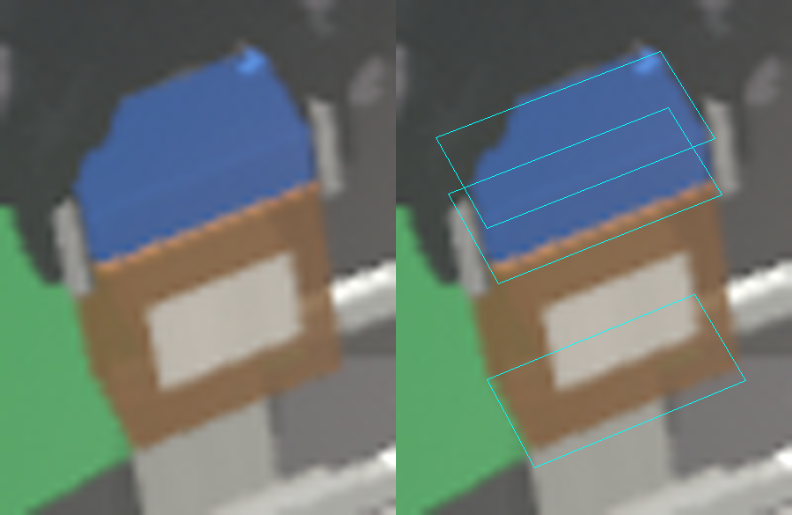

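View pics/v_top.png

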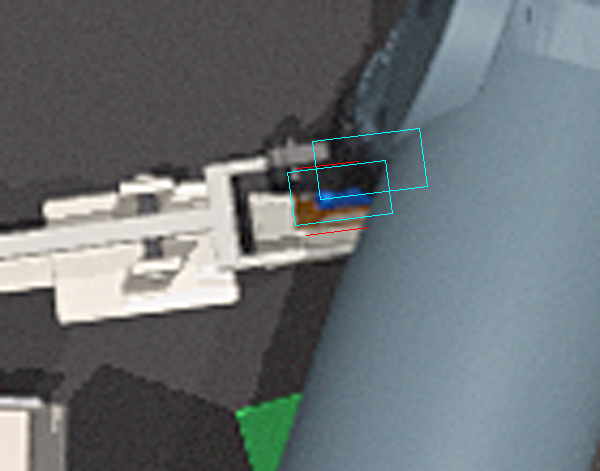

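Request:
servo_tool:
  offset:
    - [0.1,0,-0.7]
    - [0,0,-1]
    - [0,0,-0.8]
    - [0,0,-0.6]
    - [0,0,-0.5]
  rotation:
    - [0,-0.2,0]
    - [0,0,0]
    - [0,0,0]
    - [0,0,0]
    - [0,0,0]

```text
time: 16.3
ee_pos: [0.6116, -0.1379, 0.2082]
tool_rot: [-1.302, 1.145, 1.306]
ft_force: [0.0, 0.1, -3.4]
finger_gap: 0.724
```

```bash
python3 st.py 97.4 .6115 -.138 .122; python3 - <<'E'
from h import *
from workcell import *
s=cams.snapshot('wrist'); cv2.imwrite('pics/w7.png',cv2.resize(s[120:300,240:460],None,fx=3.3,fy=3.3,interpolation=cv2.INTER_CUBIC))
s=cams.snapshot('scene'); cv2.imwrite('pics/s7.png',cv2.resize(s[180:290,210:310],None,fx=5,fy=5,interpolation=cv2.INTER_CUBIC))
E
```

```text
16.3 [ 0.6116 -0.1379  0.2082] gap 0.724 F [ 0.   0.1 -3.4]
rot [-0.09 -0.08 -0.02]
d cm [-0.01 -0.01 -8.62]
```

View pics/w7.png

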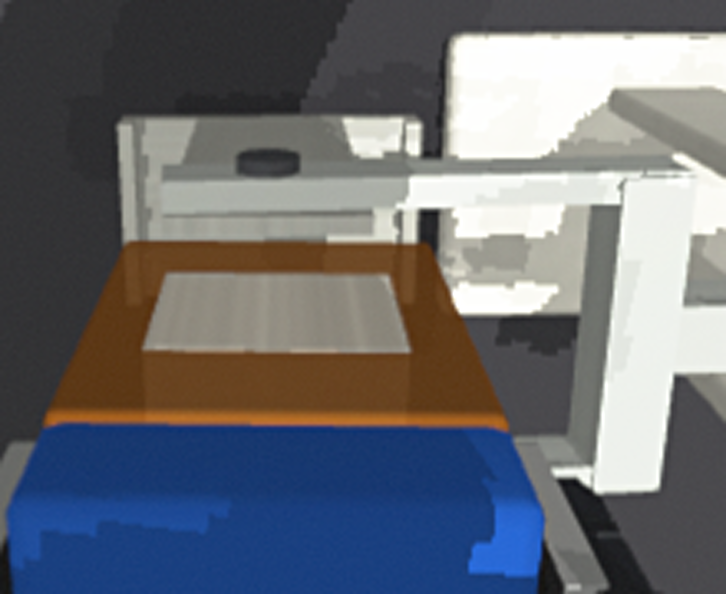

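View pics/s7.png

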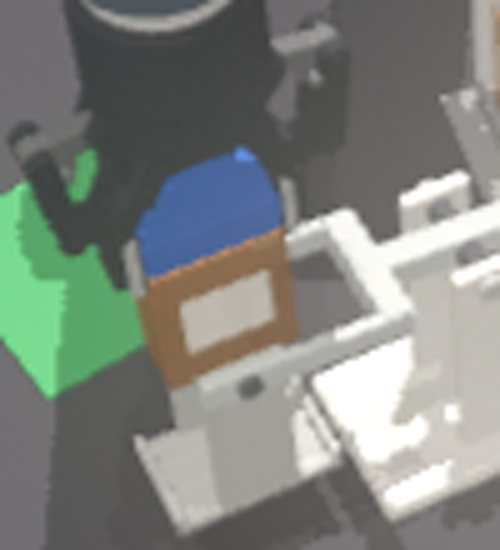

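Request:
servo_tool:
  offset:
    - [0,0,-1]
    - [0,0,-1.5]
    - [0,0,-1.5]
    - [0,0,-1.2]
    - [0,0,-0.8]
  rotation:
    - [0,0,0]
    - [0,0,0]
    - [0,0,0]
    - [0,0,0]
    - [0,0,0]

```text
time: 17.02
ee_pos: [0.6114, -0.1379, 0.144]
tool_rot: [-1.302, 1.145, 1.306]
ft_force: [0.3, -0.5, -2.6]
finger_gap: 0.72
```

```bash
python3 st.py 97.4 .6115 -.138 .122; python3 - <<'E'
from h import *
from workcell import *
s=cams.snapshot('scene'); cv2.imwrite('pics/s8.png',cv2.resize(s[180:290,210:410],None,fx=4,fy=4,interpolation=cv2.INTER_CUBIC))
E
```

```text
17.025 [ 0.6114 -0.1379  0.144 ] gap 0.72 F [ 0.3 -0.5 -2.6]
rot [-0.09 -0.09 -0.01]
d cm [ 0.01 -0.01 -2.2 ]
```

View pics/s8.png

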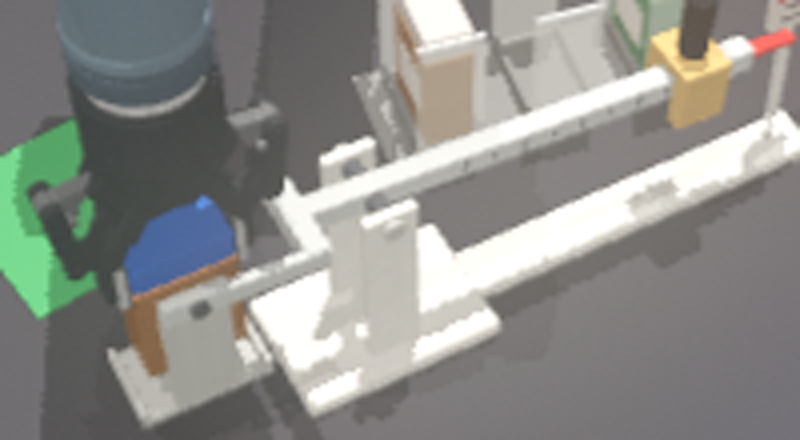

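Request:
servo_tool:
  offset:
    - [0,0,-0.6]
    - [0,0,-0.6]
    - [0,0,-0.4]
    - [0,0,-0.3]
    - [0,0,-0.1]
  rotation:
    - [0,0,0]
    - [0,0,0]
    - [0,0,0]
    - [0,0,0]
    - [0,0,0]

```text
time: 17.7
ee_pos: [0.6117, -0.138, 0.1224]
tool_rot: [-1.302, 1.145, 1.306]
ft_force: [-0.8, -0.3, -3.3]
finger_gap: 0.725
```

```bash
python3 st.py 97.4 .6115 -.138 .122
```

```text
17.7 [ 0.6117 -0.138   0.1224] gap 0.725 F [-0.8 -0.3 -3.3]
rot [-0.09 -0.08 -0.01]
d cm [-0.02 -0.   -0.04]
```

Request:
servo_tool:
  offset:
    - [0,0,-0.15]
    - [0,0,-0.15]
    - [0,0,0]
    - [0,0,0]
    - [0,0,0]
  rotation:
    - [0,0,0]
    - [0,0,0]
    - [0,0,0]
    - [0,0,0]
    - [0,0,0]

```text
time: 18.32
ee_pos: [0.6118, -0.1377, 0.122]
tool_rot: [-1.303, 1.144, 1.304]
ft_force: [-2.5, 0.4, 2.0]
finger_gap: 0.719
```

```bash
python3 st.py 97.4 .6115 -.138 .122
```

```text
18.325 [ 0.6118 -0.1377  0.122 ] gap 0.719 F [-2.5  0.4  2. ]
rot [-0.07  0.02 -0.02]
d cm [-0.03 -0.03  0.  ]
```

Request:
servo_tool:
  offset:
    - [0,0,0]
    - [0,0,0]
    - [0,0,0]
    - [0,0,0]
    - [0,0,0]
  rotation:
    - [0,0,0]
    - [0,0,0]
    - [0,0,0]
    - [0,0,0]
    - [0,0,0]
  jaw: 92

```text
time: 18.95
ee_pos: [0.6135, -0.1386, 0.1219]
tool_rot: [-1.306, 1.143, 1.301]
ft_force: [0.2, -0.5, 0.6]
finger_gap: 0.921
```

Request:
servo_tool:
  offset:
    - [0,0,0.8]
    - [0,0,2]
    - [0,0,4]
    - [0,0,4]
    - [0,0,2]
  rotation:
    - [0,0,0]
    - [0,0,0]
    - [0,0,0]
    - [0,0,0]
    - [0,0,0]

```text
time: 19.58
ee_pos: [0.6116, -0.1379, 0.2536]
tool_rot: [-1.303, 1.144, 1.304]
ft_force: [-0.0, 0.3, 0.3]
finger_gap: 0.923
```

```bash
python3 st.py 97.4; python3 - <<'E'
from h import *
from workcell import *
s=cams.snapshot('wrist'); cv2.imwrite('pics/w9.png',s)
s=cams.snapshot('scene'); cv2.imwrite('pics/s9.png',cv2.resize(s[160:300,210:430],None,fx=3.6,fy=3.6,interpolation=cv2.INTER_CUBIC))
E
```

```text
19.575 [ 0.6116 -0.1379  0.2536] gap 0.923 F [-0.   0.3  0.3]
rot [-0.06  0.01 -0.01]
```

View pics/s9.png

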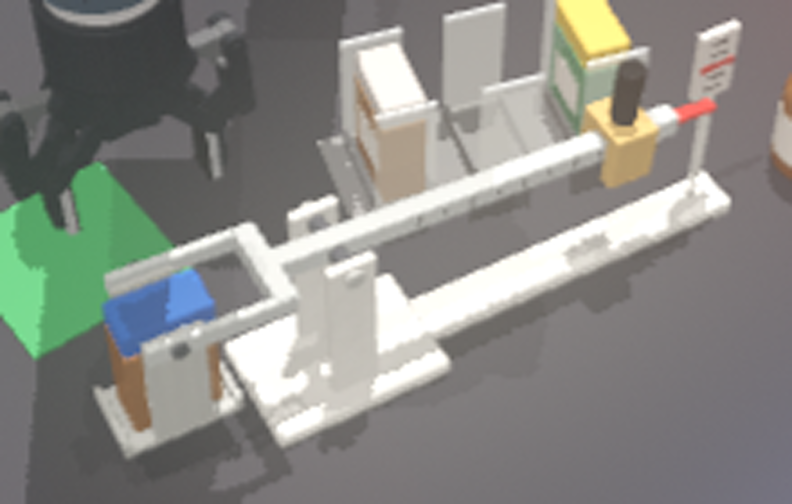

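View pics/w9.png

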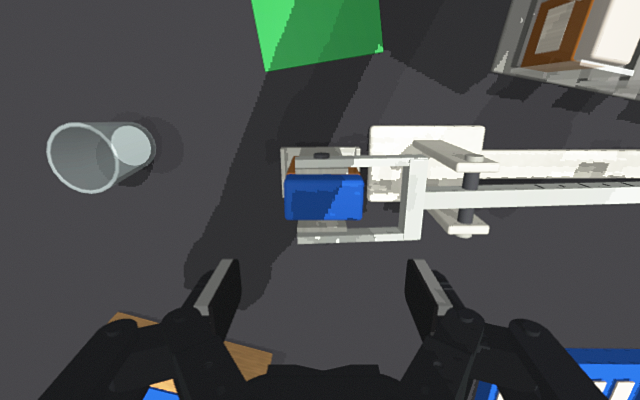

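Request:
servo_tool:
  offset:
    - [-0.5,3,1]
    - [-0.8,5.5,1]
    - [-0.8,5.5,0.5]
    - [-0.8,5.5,0]
    - [-0.8,5.5,0]
  rotation:
    - [0,0,0]
    - [0,0,0]
    - [0,0,0]
    - [0,0,0]
    - [0,0,0]
  jaw: 60

```text
time: 20.3
ee_pos: [0.5731, 0.1142, 0.2744]
tool_rot: [-1.296, 1.151, 1.299]
ft_force: [0.7, -0.6, 0.7]
finger_gap: 0.601
```

Request:
servo_tool:
  offset:
    - [-0.6,4,0]
    - [-0.4,2,0]
    - [0,0,0]
    - [0,0,0]
    - [0,0,0]
  rotation:
    - [0,0,0]
    - [0,0,0]
    - [0,0,0]
    - [0,0,0]
    - [0,0,0]

```text
time: 20.92
ee_pos: [0.5598, 0.1783, 0.2698]
tool_rot: [-1.298, 1.154, 1.307]
ft_force: [-0.1, -0.4, -0.9]
finger_gap: 0.602
```

```bash
python3 st.py 97.4 ; python3 - <<'E'
from h import *
from workcell import *
from balfit import model
p=np.load('bal.npy')
c=cams.camera_params('wrist'); s=cams.snapshot('wrist')
for t in["poise_knob","pointer"]:
    r=nets.place_of(t,'wrist'); print(t,[(round(x['p'],2),(np.array(x['centre'])[::-1]*[640,400]).round(1).tolist()) for x in r[:3]])
for Y in (195,205,215,225): print(Y,P(np.array([model(p,(0,Y,50)),model(p,(0,Y,66))]),c).round(1).tolist(),model(p,(0,Y,50)).round(4))
im=s.copy()
for a,b in [((7,60,8),(7,296,8)),((-7,60,8),(-7,296,8))]:
    q=P(np.array([model(p,a),model(p,b)]),c).astype(int); cv2.line(im,tuple(map(int,q[0])),tuple(map(int,q[1])),(0,0,255),1)
cv2.imwrite('pics/w10.png',im)
E
```

```text
20.925 [0.5598 0.1783 0.2698] gap 0.602 F [-0.1 -0.4 -0.9]
rot [ 0.06 -0.48  0.19]
poise_knob [(0.57, [347.3, 213.5])]
pointer [(0.86, [421.0, 197.0])]
195 [[318.8, 218.4], [320.1, 226.6]] [0.5692 0.1773 0.1662]
205 [[331.9, 218.1], [334.0, 226.1]] [0.5679 0.1872 0.1655]
215 [[344.8, 217.7], [347.9, 225.7]] [0.5666 0.1971 0.1648]
225 [[357.7, 217.3], [361.6, 225.3]] [0.5653 0.207  0.1641]
```

View pics/w10.png

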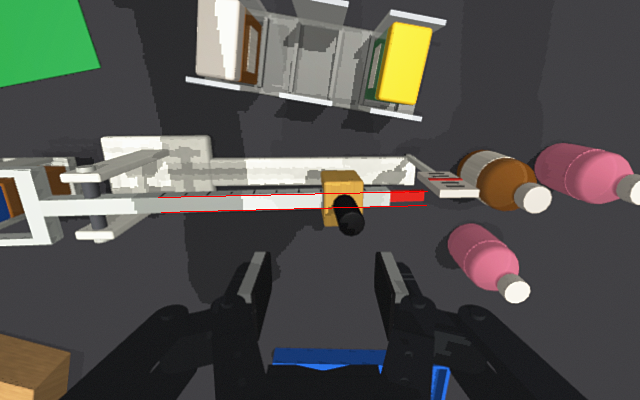

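Request:
servo_tool:
  offset:
    - [0.6,1.8,0]
    - [0.1,0.4,-1.5]
    - [0,0,-3]
    - [0,0,-2.5]
    - [0,0,-1.2]
  rotation:
    - [0,-0.4,0.2]
    - [0,0,0]
    - [0,0,0]
    - [0,0,0]
    - [0,0,0]

```text
time: 21.7
ee_pos: [0.5683, 0.2029, 0.1842]
tool_rot: [-1.305, 1.144, 1.303]
ft_force: [0.2, 1.0, 0.6]
finger_gap: 0.601
```

```bash
python3 st.py 97.4 .566 .1985 .18; python3 - <<'E'
from h import *
from workcell import *
s=cams.snapshot('wrist');cv2.imwrite('pics/w11.png',s)
E
```

```text
21.7 [0.5683 0.2029 0.1842] gap 0.601 F [0.2 1.  0.6]
rot [ 0.01  0.11 -0.04]
d cm [-0.23 -0.44 -0.42]
```

View pics/w11.png

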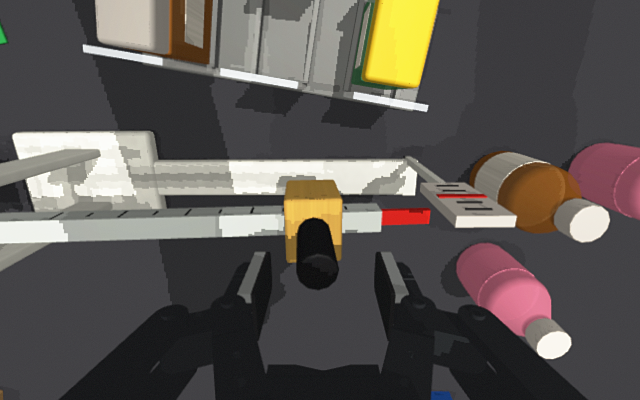

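Request:
servo_tool:
  offset:
    - [-0.8,0,-0.3]
    - [0.2,-1.3,0]
    - [0.3,-2,0]
    - [0.3,-2,0]
    - [0.2,-1.5,0]
  rotation:
    - [0,0,0]
    - [0,0,0]
    - [0,0,0]
    - [0,0,0]
    - [0,0,0]

```text
time: 22.38
ee_pos: [0.571, 0.1314, 0.1826]
tool_rot: [-1.306, 1.14, 1.302]
ft_force: [-0.4, 0.3, 1.2]
finger_gap: 0.602
```

```bash
python3 st.py 97.4; python3 - <<'E'
from h import *
from workcell import *
s=cams.snapshot('wrist');cv2.imwrite('pics/w12.png',s)
E
```

```text
22.375 [0.571  0.1314 0.1826] gap 0.602 F [-0.4  0.3  1.2]
rot [-0.07  0.25 -0.1 ]
```

View pics/w12.png

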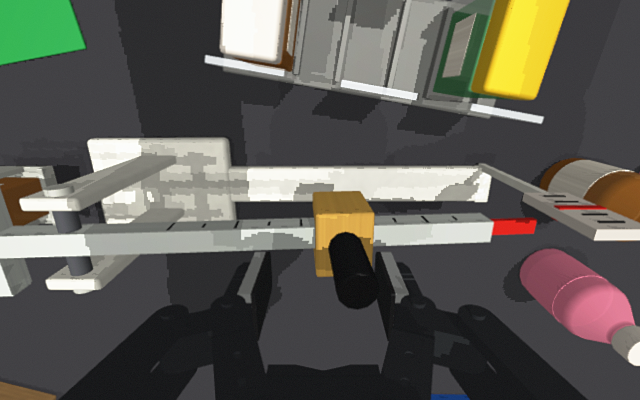

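Request:
servo_tool:
  offset:
    - [0.1,-1,0]
    - [0.2,-1.2,0]
    - [0.2,-1,0]
    - [0.1,-0.6,0]
    - [0,-0.2,0]
  rotation:
    - [0,0.2,-0.1]
    - [0,0,0]
    - [0,0,0]
    - [0,0,0]
    - [0,0,0]

```text
time: 23.05
ee_pos: [0.5783, 0.0866, 0.1829]
tool_rot: [-1.302, 1.145, 1.301]
ft_force: [0.7, 0.7, 1.0]
finger_gap: 0.602
```

```bash
python3 st.py 97.4; python3 - <<'E'
from h import *
from workcell import *
s=cams.snapshot('wrist');cv2.imwrite('pics/w13.png',s)
s=cams.snapshot('scene'); cv2.imwrite('pics/s13.png',cv2.resize(s[140:300,230:430],None,fx=3.8,fy=3.8,interpolation=cv2.INTER_CUBIC))
E
```

```text
23.05 [0.5783 0.0866 0.1829] gap 0.602 F [0.7 0.7 1. ]
rot [-0.02  0.09  0.15]
```

View pics/w13.png

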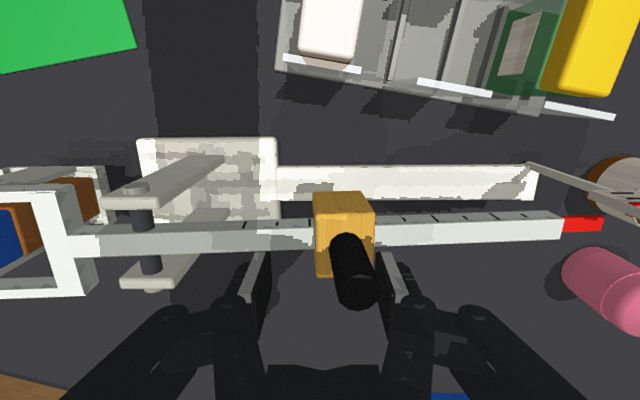

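View pics/s13.png

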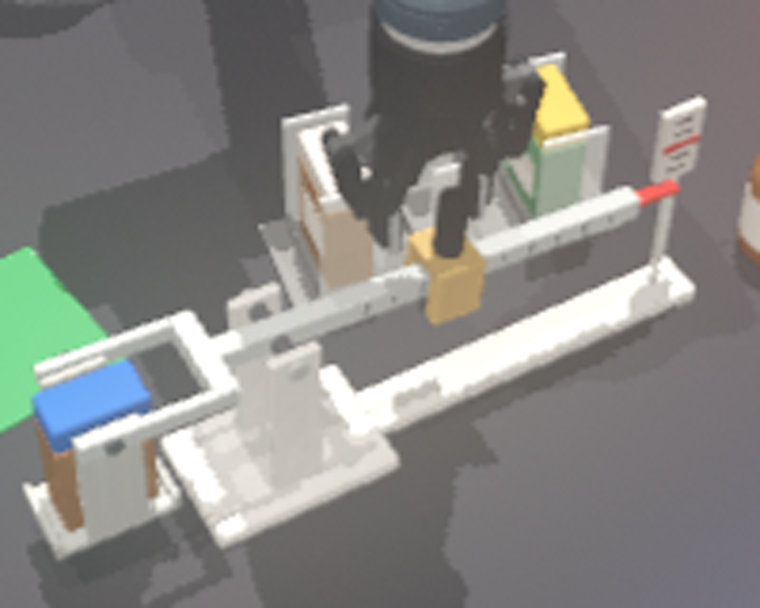

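Request:
servo_tool:
  offset:
    - [0,-0.3,0]
    - [0.1,-0.3,0]
    - [0,-0.2,0]
    - [0,0,0]
    - [0,0,0]
  rotation:
    - [0,0,0]
    - [0,0,0]
    - [0,0,0]
    - [0,0,0]
    - [0,0,0]

```text
time: 23.78
ee_pos: [0.579, 0.0785, 0.1827]
tool_rot: [-1.304, 1.146, 1.301]
ft_force: [0.9, -0.7, 1.0]
finger_gap: 0.599
```

```bash
cat > ptr.py <<'E'
from h import *
from workcell import *
from balfit import model
import sys
p=np.load('bal.npy'); st=state(); print(st['time'],st['ee_pos'].round(4),'F',st['ft_force'].round(1))
s=cams.snapshot('scene'); c=cams.camera_params('scene')
h=cv2.cvtColor(s,cv2.COLOR_BGR2HSV); m=cv2.inRange(h,(0,120,80),(8,255,255))|cv2.inRange(h,(172,120,80),(180,255,255)); k=np.zeros_like(m); k[165:205,380:425]=1; m*=k
n,l,stt,ce=cv2.connectedComponentsWithStats(m)
for i in range(1,n): print('red',stt[i].tolist(),ce[i].round(2))
for a in(-.07,-.035,0,.035): 
    q=p.copy(); q[3]=a; print(a,P(model(q,(0,286,0)),c).round(1).tolist(),end=' ')
b=(370,150,430,210); cv2.imwrite(f'pics/p{sys.argv[1]}.png',cv2.resize(s[b[1]:b[3],b[0]:b[2]],None,fx=8,fy=8,interpolation=cv2.INTER_CUBIC))
E
python3 ptr.py 1
```

```text
23.775 [0.579  0.0785 0.1827] F [ 0.9 -0.7  1. ]
red [410, 177, 1, 1, 1] [410. 177.]
red [412, 176, 1, 1, 1] [412. 176.]
red [405, 178, 4, 2, 4] [406.5 178.5]
red [399, 184, 10, 7, 38] [403.47 186.39]
-0.07 [[405.0, 190.6]] -0.035 [[405.7, 187.7]] 0 [[406.3, 184.9]] 0.035 [[406.7, 182.1]]
```

View pics/p1.png

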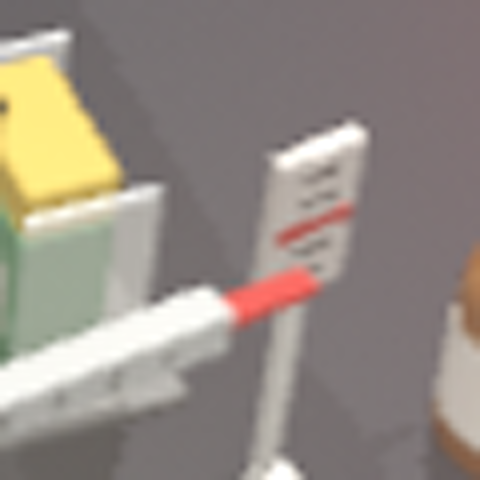

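Request:
servo_tool:
  offset:
    - [-0.1,0.6,0]
    - [-0.1,0.6,0]
    - [0,0,0]
    - [0,0,0]
    - [0,0,0]
  rotation:
    - [0,0,0]
    - [0,0,0]
    - [0,0,0]
    - [0,0,0]
    - [0,0,0]

```text
time: 24.45
ee_pos: [0.5766, 0.0916, 0.1825]
tool_rot: [-1.304, 1.146, 1.302]
ft_force: [-1.0, 0.4, 0.8]
finger_gap: 0.595
```

Request:
servo_tool:
  offset:
    - [0,0,0]
    - [0,0,0]
    - [0,0,0]
    - [0,0,0]
    - [0,0,0]
  rotation:
    - [0,0,0]
    - [0,0,0]
    - [0,0,0]
    - [0,0,0]
    - [0,0,0]

```text
time: 25.08
ee_pos: [0.5767, 0.0912, 0.1824]
tool_rot: [-1.304, 1.147, 1.302]
ft_force: [0.4, -0.1, -0.1]
finger_gap: 0.602
```

```bash
python3 ptr.py 2; python3 - <<'E'
import cv2
from workcell import *
cv2.imwrite('pics/w14.png',cams.snapshot('wrist'))
E
```

```text
25.075 [0.5767 0.0912 0.1824] F [ 0.4 -0.1 -0.1]
red [410, 177, 1, 1, 1] [410. 177.]
red [412, 176, 1, 1, 1] [412. 176.]
red [405, 178, 4, 2, 4] [406.5 178.5]
red [399, 182, 11, 7, 40] [403.82 185.  ]
-0.07 [[405.0, 190.6]] -0.035 [[405.7, 187.7]] 0 [[406.3, 184.9]] 0.035 [[406.7, 182.1]]
```

View pics/p2.png

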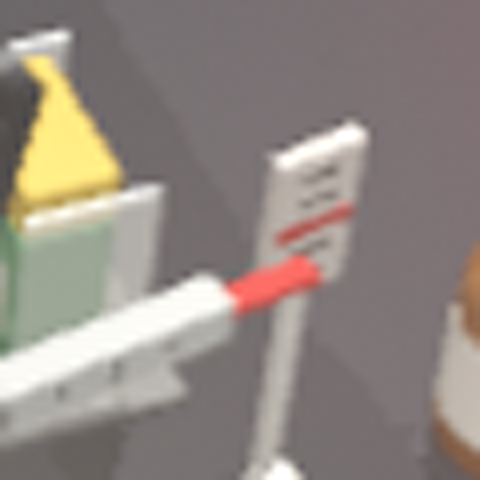

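View pics/w14.png

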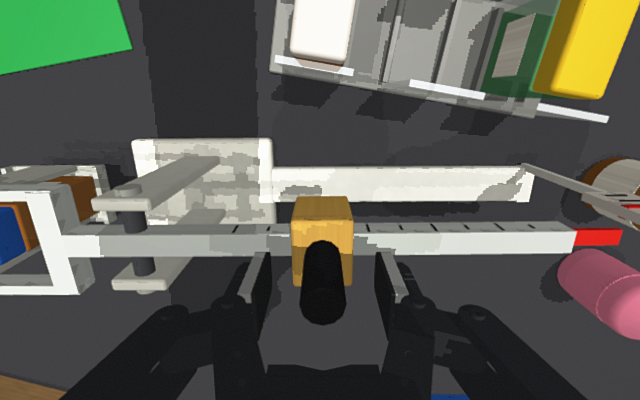

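```bash
python3 - <<'E'
from h import *
from workcell import *
from balfit import model
p=np.load('bal.npy'); c=cams.camera_params('scene')
def cen(s):
    s=s.astype(float); red=s[...,2]-np.maximum(s[...,0],s[...,1]); r=red.copy(); k=np.zeros_like(r); k[180:196,396:412]=1; r=np.clip(r-40,0,None)*k
    v,u=np.mgrid[:400,:640]; return (u*r).sum()/r.sum(),(v*r).sum()/r.sum(),r.sum()
print('start',cen(cv2.imread('pics/scene0.png')),'now',cen(cams.snapshot('scene')))
for a in(-.07,0,): 
    q=p.copy(); q[3]=a; print(a,P(np.array([model(q,(0,Y,0)) for Y in(276,286,296)]),c).round(2).tolist())
for uv in((408.9,177.7),(405,179.6),(413.5,176)):
  w=onz(uv,c,.130); print('mark',w, R.from_euler('z',-p[2]).apply(w-[p[0],p[1],.13]))
T=cams.camera_params('top')
s=cv2.imread('pics/top0.png'); cv2.imwrite('pics/ti.png',cv2.resize(s[185:220,225:285],None,fx=12,fy=12,interpolation=cv2.INTER_CUBIC))
E
```

```text
start (np.float64(402.6839661294728), np.float64(189.8956569243376), np.float64(3661.0)) now (np.float64(403.6751762703623), np.float64(184.9623146122052), np.float64(4113.0))
-0.07 [[401.74, 191.77], [405.05, 190.56], [408.34, 189.35]]
0 [[402.88, 186.29], [406.27, 184.88], [409.64, 183.47]]
mark [0.53809532 0.28198392 0.13      ] [-0.01730255  0.30587349  0.        ]
mark [0.54050157 0.26994717 0.13      ] [-0.01647405  0.29362658  0.        ]
mark [0.53692872 0.29538851 0.13      ] [-0.01672485  0.31931634  0.        ]
```

View pics/ti.png

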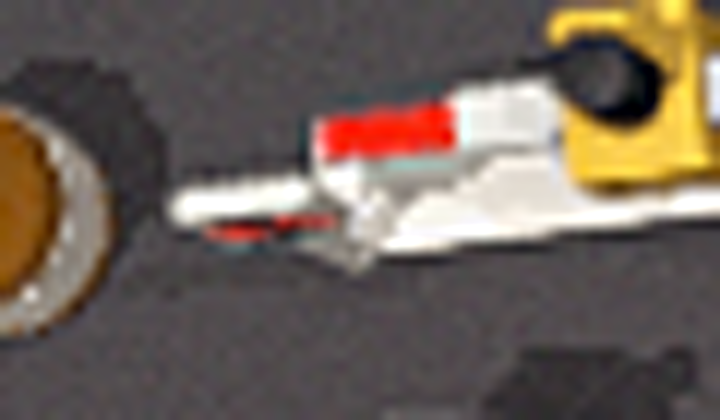

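Request:
servo_tool:
  offset:
    - [0,0,1]
    - [0,0,2.5]
    - [0,0,2.5]
    - [-0.2,1,0.5]
    - [-0.2,2,0]
  rotation:
    - [0,0,0]
    - [0,0,0]
    - [0,0,0]
    - [0,0,0]
    - [0,0,0]

```text
time: 25.85
ee_pos: [0.5724, 0.1219, 0.2507]
tool_rot: [-1.302, 1.147, 1.3]
ft_force: [0.3, 0.6, 0.7]
finger_gap: 0.6
```

Request:
servo_tool:
  offset:
    - [-0.2,3,0]
    - [-0.1,3,0]
    - [-0.1,1.5,-1]
    - [0,0,-2]
    - [0,0,-1.5]
  rotation:
    - [0,0,0]
    - [0,0,0]
    - [0,0,0]
    - [0,0,0]
    - [0,0,0]

```text
time: 26.48
ee_pos: [0.5649, 0.2056, 0.1998]
tool_rot: [-1.304, 1.147, 1.308]
ft_force: [-0.2, -0.8, 0.5]
finger_gap: 0.596
```

```bash
python3 st.py 97.4 .5683 .2029 .1842; python3 - <<'E'
from h import *
from workcell import *
from balfit import model
p=np.load('bal.npy')
c=cams.camera_params('wrist'); s=cams.snapshot('wrist'); cv2.imwrite('pics/w15.png',s)
for a in (-.07,-.035,0,.035):
    q=p.copy(); q[3]=a; print(a,P(np.array([model(q,(0,296,0)),model(q,(0,262,0)),model(q,(-17,306,0))]),c).round(1).tolist())
E
python3 ptr.py 3
```

```text
26.475 [0.5649 0.2056 0.1998] gap 0.596 F [-0.2 -0.8  0.5]
rot [ 0.05 -0.19 -0.13]
d cm [ 0.34 -0.27 -1.56]
-0.07 [[417.5, 213.6], [370.7, 214.7], [433.8, 190.6]]
-0.035 [[422.6, 218.9], [373.4, 219.5], [439.8, 195.2]]
0 [[427.5, 224.8], [375.7, 224.7], [445.9, 200.2]]
0.035 [[432.4, 231.2], [377.7, 230.4], [452.1, 205.8]]
26.525 [0.5638 0.2053 0.1975] F [ 0.1  0.1 -2. ]
red [410, 177, 1, 1, 1] [410. 177.]
red [412, 176, 1, 1, 1] [412. 176.]
red [405, 178, 4, 2, 4] [406.5 178.5]
red [399, 182, 11, 7, 40] [403.85 185.1 ]
-0.07 [[405.0, 190.6]] -0.035 [[405.7, 187.7]] 0 [[406.3, 184.9]] 0.035 [[406.7, 182.1]]
```

View pics/w15.png

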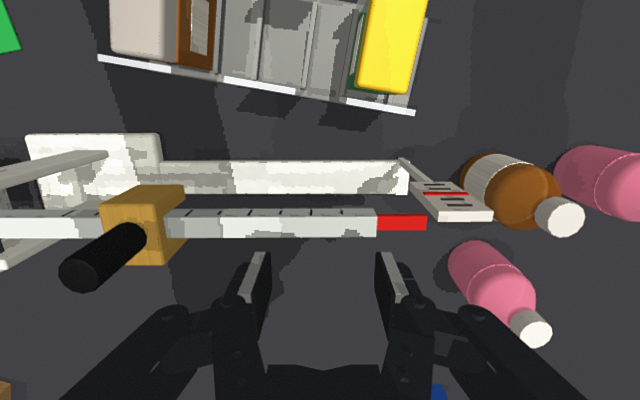

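```bash
python3 - <<'E'
from h import *
from workcell import *
from balfit import model
p=np.load('bal.npy')
st=state(); c=cams.camera_params('wrist'); M=R.from_rotvec(st['tool_rot']).as_matrix()
Rc=R.from_rotvec(c['rvec']).as_matrix(); o=-Rc.T@c['tvec']; ot=M.T@(o-st['ee_pos']); Rt=M.T@Rc.T
def cam(ee,rv):
    M=R.from_rotvec(rv).as_matrix(); W=(M@Rt).T; oo=np.array(ee)+M@ot; d=dict(c); d['rvec']=R.from_matrix(W).as_rotvec(); d['tvec']=-W@oo; return d
c11=cam([.5683,.2029,.1842],[-1.305,1.144,1.303]); c15=cam([.5649,.2056,.1998],[-1.304,1.147,1.308])
def redtip(f):
    s=cv2.imread(f).astype(float); r=s[...,2]-np.maximum(s[...,0],s[...,1]); m=(r>90).astype(np.uint8); n,l,a,ce=cv2.connectedComponentsWithStats(m)
    return [(a[i].tolist(),ce[i].round(1).tolist()) for i in range(1,n) if a[i][4]>25 and a[i][0]>300]
print(redtip('pics/w11.png')); print(redtip('pics/w15.png'))
for nm,cc,L in(('11',c11,(-.07,)),('15',c15,(-.035,-.02,-.01,0,.01,.02))):
    for a in L:
        q=p.copy(); q[3]=a; print(nm,a,P(np.array([model(q,(0,296,4)),model(q,(0,264,4)),model(q,(0,280,4))]),cc).round(1).tolist())
    q=p.copy();q[3]=0; print('mark',P(model(q,(-17,306,0)),cc).round(1))
E
```

```text
[([438, 194, 49, 4, 172], [462.0, 195.7]), ([381, 208, 50, 17, 755], [405.2, 216.2])]
[([424, 192, 45, 4, 163], [445.7, 193.6]), ([377, 214, 50, 16, 753], [401.5, 221.9])]
11 -0.07 [[431.5, 219.2], [383.5, 220.5], [407.6, 219.8]]
mark [[461.5 203.1]]
15 -0.035 [[424.4, 221.1], [377.3, 221.7], [400.9, 221.4]]
15 -0.02 [[426.5, 223.7], [378.3, 223.9], [402.5, 223.8]]
15 -0.01 [[427.9, 225.4], [379.0, 225.5], [403.5, 225.5]]
15 0 [[429.3, 227.2], [379.6, 227.1], [404.5, 227.2]]
15 0.01 [[430.7, 229.0], [380.3, 228.8], [405.5, 228.9]]
15 0.02 [[432.1, 230.9], [380.9, 230.4], [406.4, 230.7]]
mark [[445.8 200.2]]
```

Request:
servo_tool:
  offset:
    - [0,0,2]
    - [0.1,-1,2.5]
    - [0.3,-3,1]
    - [0.3,-3.2,0]
    - [0.3,-2.5,0]
  rotation:
    - [0,0,0]
    - [0,0,0]
    - [0,0,0]
    - [0,0,0]
    - [0,0,0]

```text
time: 27.2
ee_pos: [0.5721, 0.1075, 0.254]
tool_rot: [-1.305, 1.152, 1.314]
ft_force: [0.1, -0.1, -0.7]
finger_gap: 0.601
```

```bash
python3 st.py 97.4 .577 .091 .1825
```

```text
27.2 [0.5721 0.1075 0.254 ] gap 0.601 F [ 0.1 -0.1 -0.7]
rot [ 0.19 -0.56 -0.32]
d cm [ 0.49 -1.65 -7.15]
```

Request:
servo_tool:
  offset:
    - [0.4,-1,0]
    - [0.1,-0.4,0]
    - [0,-0.1,-1]
    - [0,0,-2]
    - [0,0,-1]
  rotation:
    - [0.2,-0.5,-0.3]
    - [0,0,0]
    - [0,0,0]
    - [0,0,0]
    - [0,0,0]

```text
time: 27.82
ee_pos: [0.5774, 0.0932, 0.2124]
tool_rot: [-1.303, 1.144, 1.304]
ft_force: [-0.3, 0.2, 0.7]
finger_gap: 0.601
```

```bash
python3 st.py 97.4 .577 .092 .1825; python3 - <<'E'
import cv2
from workcell import *
cv2.imwrite('pics/w16.png',cams.snapshot('wrist'))
E
```

```text
27.825 [0.5774 0.0932 0.2124] gap 0.601 F [-0.3  0.2  0.7]
rot [-0.09  0.01  0.01]
d cm [-0.04 -0.12 -2.99]
```

View pics/w16.png

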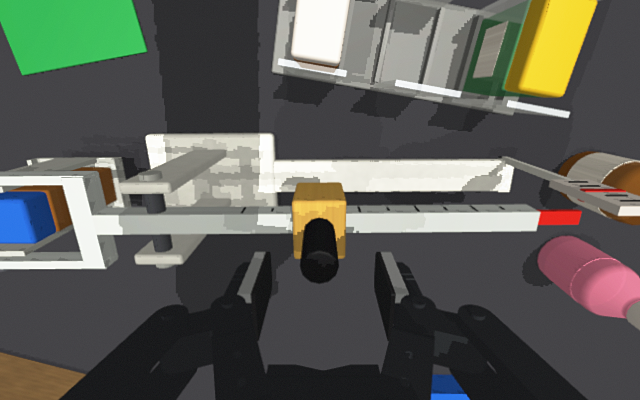

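Request:
servo_tool:
  offset:
    - [0,-0.1,-1]
    - [0,0,-1.2]
    - [0,0,-0.6]
    - [0.1,-0.6,0]
    - [0.1,-0.4,0]
  rotation:
    - [0,0,0]
    - [0,0,0]
    - [0,0,0]
    - [0,0,0]
    - [0,0,0]

```text
time: 28.5
ee_pos: [0.5791, 0.0825, 0.1817]
tool_rot: [-1.303, 1.144, 1.306]
ft_force: [0.5, 0.5, 0.4]
finger_gap: 0.601
```

```bash
python3 st.py 97.4 .579 .0765 .1825
```

```text
28.5 [0.5791 0.0825 0.1817] gap 0.601 F [0.5 0.5 0.4]
rot [-0.09 -0.06 -0.08]
d cm [-0.01 -0.6   0.08]
```

Request:
servo_tool:
  offset:
    - [0,-0.3,0]
    - [0,-0.2,0]
    - [0,-0.1,0]
    - [0,0,0]
    - [0,0,0]
  rotation:
    - [0,0,0]
    - [0,0,0]
    - [0,0,0]
    - [0,0,0]
    - [0,0,0]

```text
time: 29.12
ee_pos: [0.58, 0.0755, 0.183]
tool_rot: [-1.303, 1.143, 1.304]
ft_force: [-0.8, -0.3, 0.7]
finger_gap: 0.603
```

Request:
servo_tool:
  offset:
    - [-0.1,0.6,0]
    - [-0.1,0.6,0]
    - [0,0.2,0]
    - [0,0,0]
    - [0,0,0]
  rotation:
    - [0,0,0]
    - [0,0,0]
    - [0,0,0]
    - [0,0,0]
    - [0,0,0]

```text
time: 29.75
ee_pos: [0.5777, 0.0911, 0.1829]
tool_rot: [-1.304, 1.142, 1.305]
ft_force: [0.1, 0.0, -0.3]
finger_gap: 0.604
```

Request:
servo_tool:
  offset:
    - [0,0,1]
    - [0,0,2]
    - [0,0,2.5]
    - [0,0,1.5]
    - [-0.1,1,0]
  rotation:
    - [0,0,0]
    - [0,0,0]
    - [0,0,0]
    - [0,0,0]
    - [0,0,0]

```text
time: 30.38
ee_pos: [0.5769, 0.1003, 0.2575]
tool_rot: [-1.303, 1.142, 1.302]
ft_force: [0.7, -0.1, -0.2]
finger_gap: 0.597
```

Request:
servo_tool:
  offset:
    - [-0.2,2.5,0]
    - [-0.3,3,0]
    - [-0.3,3,0]
    - [-0.1,1.5,-1]
    - [0,0,-2]
  rotation:
    - [0,0,0]
    - [0,0,0]
    - [0,0,0]
    - [0,0,0]
    - [0,0,0]

```text
time: 31.0
ee_pos: [0.5674, 0.2057, 0.226]
tool_rot: [-1.303, 1.14, 1.301]
ft_force: [0.4, -0.2, -0.2]
finger_gap: 0.602
```

Request:
servo_tool:
  offset:
    - [0,0,-1]
    - [0,0,0]
    - [0,0,0]
    - [0,0,0]
    - [0,0,0]
  rotation:
    - [0,0,0]
    - [0,0,0]
    - [0,0,0]
    - [0,0,0]
    - [0,0,0]

```text
time: 31.62
ee_pos: [0.5664, 0.2046, 0.2138]
tool_rot: [-1.302, 1.144, 1.302]
ft_force: [1.0, 1.0, -0.2]
finger_gap: 0.598
```

```bash
cat > ang.py <<'E'
from h import *
from workcell import *
from balfit import model
import sys
p=np.load('bal.npy')
st=state(); c=cams.camera_params('wrist'); s=cams.snapshot('wrist'); cv2.imwrite(f'pics/a{sys.argv[1]}.png',s); print(st['time'],st['ee_pos'].round(4))
s=s.astype(float); r=s[...,2]-np.maximum(s[...,0],s[...,1]); m=(r>90).astype(np.uint8); n,l,a,ce=cv2.connectedComponentsWithStats(m)
print([(a[i].tolist(),ce[i].round(1).tolist()) for i in range(1,n) if a[i][4]>25 and a[i][0]>300])
for t in (-.03,-.02,-.01,0,.01,.02,.03):
    q=p.copy(); q[3]=t; print(t,(P(model(q,(0,280,4)),c)[0]+[-2.4,-3.6]).round(1).tolist(),end=' ')
q=p.copy();q[3]=0; print('mark',(P(model(q,(-17,306,0)),c)[0]+[0.5,-7.4]).round(1))
E
python3 ang.py 1; python3 ptr.py 5
```

```text
31.625 [0.5664 0.2046 0.2138]
[([420, 183, 42, 4, 105], [440.8, 184.4]), ([375, 205, 48, 15, 701], [398.5, 212.0])]
-0.03 [396.2, 208.4] -0.02 [397.2, 209.8] -0.01 [398.1, 211.2] 0 [399.0, 212.7] 0.01 [399.9, 214.3] 0.02 [400.8, 215.8] 0.03 [401.6, 217.4] mark [440.7 183.3]
31.675 [0.5665 0.2046 0.2138] F [ 1.2 -0.6 -0.4]
red [410, 177, 1, 1, 1] [410. 177.]
red [412, 176, 1, 1, 1] [412. 176.]
red [406, 178, 3, 2, 3] [407.   178.33]
red [399, 182, 11, 7, 40] [403.82 185.  ]
-0.07 [[405.0, 190.6]] -0.035 [[405.7, 187.7]] 0 [[406.3, 184.9]] 0.035 [[406.7, 182.1]]
```

View pics/p5.png

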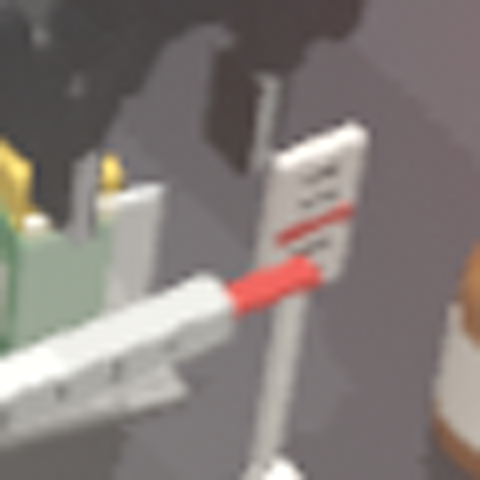

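Request:
servo_tool:
  offset:
    - [0,0,2]
    - [0.1,-1,2]
    - [0.3,-3,0.5]
    - [0.3,-3.2,0]
    - [0.3,-2.8,0]
  rotation:
    - [0,0,0]
    - [0,0,0]
    - [0,0,0]
    - [0,0,0]
    - [0,0,0]

```text
time: 32.35
ee_pos: [0.5768, 0.104, 0.2612]
tool_rot: [-1.306, 1.14, 1.304]
ft_force: [0.3, -0.2, 0.7]
finger_gap: 0.598
```

Request:
servo_tool:
  offset:
    - [0.1,-0.8,0]
    - [0,-0.2,0]
    - [0,0,-0.5]
    - [0,0,-1]
    - [0,0,-0.5]
  rotation:
    - [0,0,0]
    - [0,0,0]
    - [0,0,0]
    - [0,0,0]
    - [0,0,0]

```text
time: 32.98
ee_pos: [0.5779, 0.095, 0.2403]
tool_rot: [-1.305, 1.139, 1.304]
ft_force: [0.2, -0.0, -0.9]
finger_gap: 0.595
```

```bash
python3 st.py 97.4 .578 .091 .1825
```

```text
32.975 [0.5779 0.095  0.2403] gap 0.595 F [ 0.2 -0.  -0.9]
rot [-0.2   0.22 -0.16]
d cm [ 0.01 -0.4  -5.78]
```

Request:
servo_tool:
  offset:
    - [0,-0.4,-1]
    - [0,0,-2]
    - [0,0,-2]
    - [0,0,-0.7]
    - [0,-0.4,0]
  rotation:
    - [-0.2,0.2,-0.1]
    - [0,0,0]
    - [0,0,0]
    - [0,0,0]
    - [0,0,0]

```text
time: 33.6
ee_pos: [0.5766, 0.0871, 0.1788]
tool_rot: [-1.305, 1.147, 1.307]
ft_force: [0.8, 0.2, -0.1]
finger_gap: 0.601
```

```bash
python3 st.py 97.4 .58 .0735 .1825
```

```text
33.6 [0.5766 0.0871 0.1788] gap 0.601 F [ 0.8  0.2 -0.1]
rot [ 0.06 -0.17 -0.14]
d cm [ 0.34 -1.36  0.37]
```

Request:
servo_tool:
  offset:
    - [0.1,-0.4,0.3]
    - [0.1,-0.4,0]
    - [0.1,-0.3,0]
    - [0,-0.2,0]
    - [0,0,0]
  rotation:
    - [0,-0.1,-0.1]
    - [0,0,0]
    - [0,0,0]
    - [0,0,0]
    - [0,0,0]

```text
time: 34.22
ee_pos: [0.5816, 0.0728, 0.1847]
tool_rot: [-1.306, 1.143, 1.301]
ft_force: [-0.6, -0.5, 0.2]
finger_gap: 0.604
```

```bash
python3 st.py 97.4 .58 .0735 .1825; python3 ptr.py 6 | grep red; python3 - <<'E'
import cv2
from workcell import *
cv2.imwrite('pics/w17.png',cams.snapshot('wrist'))
E
```

```text
34.225 [0.5816 0.0728 0.1847] gap 0.604 F [-0.6 -0.5  0.2]
rot [0.02 0.2  0.01]
d cm [-0.16  0.07 -0.22]
red [410, 177, 1, 1, 1] [410. 177.]
red [412, 176, 1, 1, 1] [412. 176.]
red [405, 178, 4, 2, 4] [406.5 178.5]
red [399, 181, 11, 8, 38] [403.82 184.24]
```

View pics/w17.png

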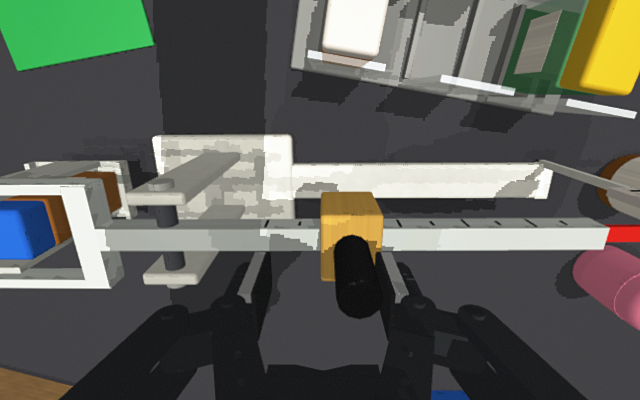

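Request:
servo_tool:
  offset:
    - [-0.1,0.6,0]
    - [-0.1,0.6,0]
    - [0,0.2,0]
    - [0,0,0]
    - [0,0,0]
  rotation:
    - [0,0,0]
    - [0,0,0]
    - [0,0,0]
    - [0,0,0]
    - [0,0,0]

```text
time: 34.95
ee_pos: [0.5791, 0.0885, 0.1843]
tool_rot: [-1.306, 1.143, 1.302]
ft_force: [-0.3, -0.6, 0.4]
finger_gap: 0.6
```

Request:
servo_tool:
  offset:
    - [0,0,1]
    - [0,0,2]
    - [0,0,2.5]
    - [0,0,1.5]
    - [-0.1,1,0]
  rotation:
    - [0,0,0]
    - [0,0,0]
    - [0,0,0]
    - [0,0,0]
    - [0,0,0]

```text
time: 35.58
ee_pos: [0.5783, 0.0977, 0.259]
tool_rot: [-1.306, 1.143, 1.299]
ft_force: [0.2, 0.2, 0.0]
finger_gap: 0.603
```

Request:
servo_tool:
  offset:
    - [-0.2,2.5,0]
    - [-0.3,3,0]
    - [-0.3,3,0]
    - [-0.1,1.5,-1]
    - [0,0,-2]
  rotation:
    - [0,0,0]
    - [0,0,0]
    - [0,0,0]
    - [0,0,0]
    - [0,0,0]

```text
time: 36.2
ee_pos: [0.5688, 0.2031, 0.2274]
tool_rot: [-1.306, 1.141, 1.299]
ft_force: [-0.4, 0.2, 0.7]
finger_gap: 0.603
```

Request:
servo_tool:
  offset:
    - [0,0,-2]
    - [0,0,-1]
    - [0,0,0]
    - [0,0,0]
    - [0,0,0]
  rotation:
    - [0,0,0]
    - [0,0,0]
    - [0,0,0]
    - [0,0,0]
    - [0,0,0]

```text
time: 36.83
ee_pos: [0.5671, 0.2026, 0.1933]
tool_rot: [-1.305, 1.146, 1.301]
ft_force: [0.0, 0.6, 0.4]
finger_gap: 0.599
```

```bash
python3 ang.py 2; python3 ptr.py 7; python3 - <<'E'
from h import *
from workcell import *
s=cams.snapshot('scene').astype(float); 
red=s[...,2]-np.maximum(s[...,0],s[...,1]); k=np.zeros_like(red); k[180:196,396:412]=1; r=np.clip(red-40,0,None)*k; v,u=np.mgrid[:400,:640]; print('cen',(u*r).sum()/r.sum(),(v*r).sum()/r.sum())
E
```

```text
36.825 [0.5671 0.2026 0.1933]
[([432, 192, 48, 3, 133], [455.6, 193.0]), ([385, 217, 53, 17, 847], [410.5, 224.6])]
-0.03 [406.9, 219.2] -0.02 [408.1, 220.9] -0.01 [409.3, 222.6] 0 [410.4, 224.4] 0.01 [411.5, 226.2] 0.02 [412.6, 228.1] 0.03 [413.7, 230.1] mark [456.1 192.6]
36.875 [0.5672 0.2026 0.1935] F [-0.4 -0.2  0.5]
red [410, 177, 1, 1, 1] [410. 177.]
red [412, 176, 1, 1, 1] [412. 176.]
red [406, 178, 3, 2, 3] [407.   178.33]
red [399, 181, 11, 7, 38] [403.87 184.  ]
-0.07 [[405.0, 190.6]] -0.035 [[405.7, 187.7]] 0 [[406.3, 184.9]] 0.035 [[406.7, 182.1]] cen 403.7985036119711 184.062693498452
```

View pics/p7.png

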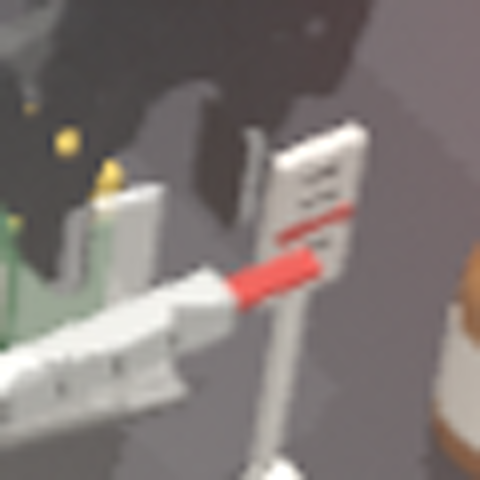

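View pics/a2.png

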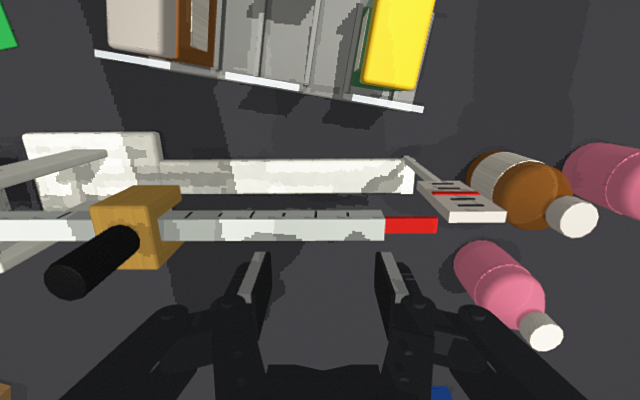

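Request:
servo_tool:
  offset:
    - [0,0,1]
    - [0,0,2]
    - [0,0,2]
    - [0,0,0]
    - [0,0,0]
  rotation:
    - [0,0,0]
    - [0,0,0]
    - [0,0,0]
    - [0,0,0]
    - [0,0,0]

```text
time: 37.6
ee_pos: [0.5676, 0.2027, 0.2472]
tool_rot: [-1.306, 1.144, 1.299]
ft_force: [-0.2, 1.1, -0.3]
finger_gap: 0.602
```

Request:
servo_tool:
  offset:
    - [0,0,0]
    - [0,0,0]
    - [0,0,0]
    - [0,0,0]
    - [0,0,0]
  rotation:
    - [0,0,0]
    - [0,0,0]
    - [0,0,0]
    - [0,0,0]
    - [0,0,0]

```text
time: 38.22
ee_pos: [0.5665, 0.2025, 0.2449]
tool_rot: [-1.304, 1.147, 1.302]
ft_force: [1.0, 0.2, 0.4]
finger_gap: 0.599
```

```bash
python3 ptr.py 8 | grep red; python3 - <<'E'
from h import *
from workcell import *
a=cams.snapshot('scene')[140:330,130:480]; cv2.imwrite('pics/fin.png',cv2.resize(a,None,fx=2.28,fy=2.28,interpolation=cv2.INTER_CUBIC))
E
```

```text
red [410, 177, 1, 1, 1] [410. 177.]
red [412, 176, 1, 1, 1] [412. 176.]
red [406, 178, 3, 2, 3] [407.   178.33]
red [399, 181, 11, 7, 37] [403.78 184.08]
```

View pics/fin.png

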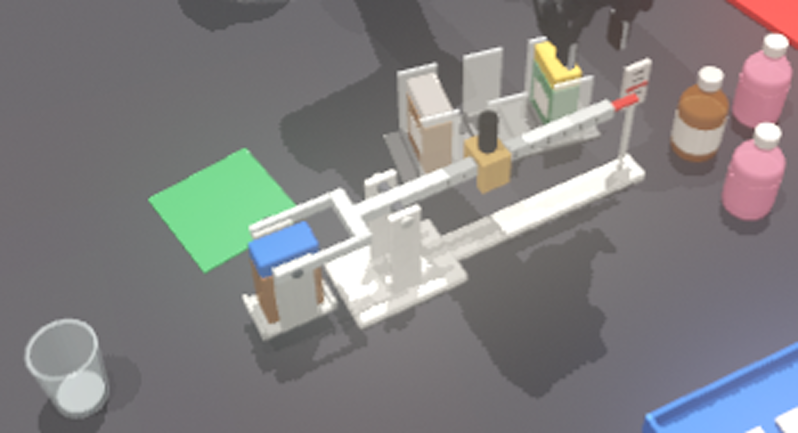

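The blue-lidded jar sits upright in the cradle around (285,270). The beam is steady and level, the poise is released, and the white and yellow jars, the bottle and the beaker are in place.

```bash
python3 -c "
from workcell import *
print(job.finish_job()); print(state()['time'])"
```

```text
the job is handed in; nothing more can be done
None
the job is handed in; nothing more can be done
```

The job is handed in, with the weighing done at about 38 s of the 72 s allowed; no verdict was reported.

**What I did:** I lifted the blue-lidded jar from the middle rack slot, stood it upright on the green mat and let go. I then took it by its narrow ends and lowered it into the hanging cradle until its weight came off the gripper. After releasing it, I pushed the poise inward by its knob in several steps and backed the fingers clear each time.

**Last checks:**
- **Beam:** The wrist camera put it at about 0.001 rad from level and the scene camera at about +0.004 rad, against the 0.02 limit. The pointer kept its position (within 0.1 px) in pictures more than 1 s apart. These angles assume the beam started at its -0.07 stop.
- **Jar:** It stands upright in the cradle, released, and the gripper was clear of everything.
- **Other things:** The white and yellow jars, the bottle and the beaker look upright and where they were. I judged this from the pictures and did not measure their positions again.

**What disagreed or missed:**
- **Level readings:** After the first release the measurements ranged from -0.007 to -0.015 rad, so I nudged the poise again. The first nudge hardly moved it and the second brought it level.
- **Jar in the gripper:** Before the insertion, the scene camera showed the held jar about 2 pixels off its predicted position. The wrist view agreed with the prediction, so I went by that, and the jar went in without resistance.
- **Mat placing:** Setting the jar on the mat pressed down with about 54 N at the wrist, below the 120 N limit.

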